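# Open a double-latched plate case

### The arm

A 7-joint arm with a two-finger parallel gripper is mounted at the origin on a cart in front of the work surface, level with it; the furniture and walls round the work are solid. World frame = base frame: x ahead of the robot, y to its left, z up, the work surface at z = 0. Lengths are in m, angles in rad, forces in N, time in s.
With the tool pointing down it reaches from about 0.425 to 0.925 m from the base axis. Payload 6.8 kg.
Tool frame: the origin (TCP) lies midway between the tips of the shut fingers; the grasp point (between the pads) lies 19 mm behind it; z points along the fingers, y is the direction in which the jaws open and shut (so a half turn about z gives the same grasp; the last joint's range is limited). The gripper opens to 85 mm and grips with 20 to 120 N. Pads are 22 mm wide; open, the fingers measure 114 mm over their backs; the gripper's body (76 mm by 85 mm) begins 54 mm behind the grasp point. The pads swing forward as they close: fully open they stand 13 mm farther back than shut.
Start: joints at [-1.287, 0.477, 0.022, 1.555, -0.011, 1.109, -0.083], TCP at [0.258, 0.624, 0.231] pointing down, gripper open.
Joint ranges: [-2.96, 2.96], [-0.34, 2.1], [-1.41, 1.46], [0.24, 2.44], [-1.37, 4.51], [0.17, 1.92], [-2.96, 2.96]. Speed limits (rad/s): [2.39, 2.39, 3.14, 3.14, 3.14, 3.14, 3.14].

### API

Orientations are given as a unit quaternion [w, x, y, z].
In Python, from station import * gives the robot as it stands. The module is installed in compiled form; this text tells all that it offers.
- The arm moves only by the tool jog_arm, never from a script. Its arguments are lists of equal length, an entry for each row: "dp": the shift along the tool's x, y, z in units of 25 mm (1.0 is 25 mm), a list of three; "angular": the turn, a rotation vector about the tool's x, y, z in units of 5 degrees (1.0 is 5 degrees), a list of three; "claw": the finger opening in mm, from 0 to 85.4. A call has exactly 5 rows; each row is the pose to reach, as a shift and turn from the pose commanded when the call began, along the tool's axes at that moment; what a row does not reach only later rows make up. A row lasts 1/10 s, in which the tool goes at most 50 mm and 8.59 degrees, less where a joint would pass 70% of its speed; a pose out of reach is approached as far as the arm can. A call with a gripper value outside its range is refused whole. The fingers move at their own pace and stop on an object; "grip_force" is the grip in N (left out, the last holds). Time passes only in rows, so rows that repeat a pose let the fingers close, or fill a call up. It gives the time, the measured TCP pose, the force and the opening at its end, in the units of the state.
- get_obs(): the state, without advancing time (a new reading comes with each control period).
- read_camera(name): name is "scene" or "top"; returns a dict with "pixels" (480x640x3 uint8, blue, green, red), "camera_matrix" (3x3 intrinsics, pixels), "rvec" (rotation vector, rad) and "tvec" (3), from world to camera coordinates, as OpenCV has them. Camera axes: x right, y down, z forward; pixel columns grow to the right and rows downward; lengths in m; the calibration is good to about 2 mm. A picture is of the moment at which its call begins. There is no depth.
- hand_in(): hands the job in, once; it reports no verdict.
The state is a dict: "t": time; "q": joint angles; "joint_vel": joint speeds; "joint_torque": joint torques, N m; "eef_pos": TCP position; "tool_rot": TCP orientation; "contact_force": force on the tool from outside, world axes, zero at the start; "torque": the same for the moment, N m; "gripper_width": opening from 0.0 (shut) to 1.0 (fully open).
Only numpy, scipy, OpenCV 4.12 (cv2) and the standard library are available. Lean on these libraries where they do the work, as an engineer would, in place of code of your own. Each camera call takes 0.05 s, during which the arm holds its last target.

### The job

Open the wooden plate case and leave its lid standing wide open: turn the brass turn-button right off the lid, raise the lid a little by its handle until the hidden safety catch holds it, then reach in under the raised front skirt and slide the catch's stub fully to the side to free the lid before swinging it open. The catch gives to one side only, left or right, and nothing shows which: find it by feel and do not force it, nor the lid against its latches, and leave the other things on the bench where they stand.

Things in the scene. Friction and masses are not known exactly. Their poses are not given: they have to be found in the camera images.
- plate_case: low wooden case fixed to the bench, 200 mm wide (y), 140 mm deep (x), rim 75 mm high. Origin: centre of its underside; z up; its front looks along its own -x, front wall's outer face at x = -70 mm. A ledge on its -y side, 50 x 44 mm, 84 mm high, centred at x = -30, y = -122 mm, carries the turn-button. Steel plates stand in it; leave them
- case_lid (a joint): lid angle in rad, 0 shut, 1.45 at its stop (nearly upright); the front edge goes up and back as it opens. Stiff hinge (0.5 N m): the lid stays at any angle, and takes 4 to 9 N at the handle to move. With the turn-button off it, the safety catch still stops it at about 0.30 rad (skirt raised about 48 mm)
- lid_hinge (a point): middle of the lid's hinge axis, which lies along the case's y at x = +70, z = 80 mm of the case; axes as the case's. The lid is 10 mm thick; shut, its top is at z = 85 mm and its front edge at x = -96 mm
- skirt_edge (a point): middle of the lower edge of the skirt, a 6 mm thick board under the lid's front edge, as wide as the lid; shut, the edge is at z = 52 mm, x = -93 mm, in front of the catch. It moves with the lid
- lid_handle (a point): middle of the lid's brass bar handle: round bar 12 mm thick, 80 mm long along y, its axis 37 mm above the hinge axis (lid shut) and 115 mm in front of it; 26 mm clear under the bar. Moves with the lid; its axes are the lid's (z out of the lid's top)
- turn_button (a joint): angle of the turn-button in rad, 0 to 1.6; upright pivot at x = -30, y = -122 mm of the case. At 0 its flat brass arm points along the case's +y over the lid's end and holds it shut; growing angle swings the arm's end to the case's front (-x); from 1.3 on it is clear of the lid. About 1.2 N at the peg moves it; it stays where it is left
- safety_catch (a joint): place of the catch in m along the case's y, 0 in the middle, start within 6 mm of it. It slides to one side only, to its end at +0.036 or -0.036; to the other a hidden stop blocks it 8 to 10 mm from the middle (the side changes). It holds the lid within 25 mm of the middle, frees it from 28 mm on. Friction 2.5 N, a little more while the lid pulls on it; it stays where left
- catch_stub (a point): dark steel stub of the catch, 14 mm wide (y), 13 mm high, standing 16 mm out of the front wall (along -x), hidden behind the skirt until the lid is raised. This point: its middle where it leaves the wall, 61.5 mm above the bench; axes as the case's. Slides with the catch. It bends if the fingers load it with over 70 N in all (grip and push added up)
- button_peg (a point): on the axis of the round upright peg at the end of the turn-button's arm, 50 mm from the pivot: 14 mm thick, standing from z = 95 to z = 127 mm above the bench; this point is at z = 114 mm
- water_bottle: tall clear bottle, 98 mm wide, 314 mm high; bystander; origin under its centre
- pickle_jar: wide glass jar, 114 mm wide, 122 mm high; bystander; origin under its centre
- pen_cup: white cup with pens, 87 mm wide, 142 mm high; bystander; origin under its centre
- coffee_tin: small open tin, 56 mm wide, 58 mm high; bystander; origin under its centre
- chasing_hammer: small hammer lying flat, 233 mm long; bystander; origin under its centre
- note_pad: small paper pad, 42 x 43 x 10 mm; bystander; origin under its centre
- pliers_b: pliers lying flat, 126 mm long; bystander; origin under its centre

How it is judged:
On the way, in this order (a step that is already met when the one before it is completed fails the run):
1. the turn-button is turned off the lid (1.3 rad or more) with the lid still down (value of joint turn_button above 1.3 rad and value of joint case_lid below 0.05 rad), for 0.1 s.
2. the lid is raised a little (0.22 rad or more) with the safety catch still holding (value of joint case_lid above 0.22 rad and value of joint safety_catch between -0.02 and 0.02 m), for 0.1 s.
3. the safety catch is slid aside (28 mm or more) with the lid still only a little raised (value of joint case_lid below 0.38 rad and (value of joint safety_catch above 0.028 m or value of joint safety_catch below -0.028 m)), for 0.1 s.
At the end, for the whole second after the job is handed in: the lid stands open at 1.15 rad (66 deg) or more and is still, with the turn-button clear of the lid (1.2 rad or more) (value of joint case_lid above 1.15 rad and velocity of joint case_lid between -0.05 and 0.05 rad/s and value of joint turn_button above 1.2 rad); the robot touches nothing.
It fails at once if the catch's stub is forced: more than 70 N from the fingers (contact force between the arm and safety_catch above 70 N).
It fails at once if the lid is forced past the turn-button or the safety catch ((value of joint case_lid above 0.08 rad and value of joint turn_button below 0.9 rad) or (value of joint case_lid above 0.4 rad and value of joint safety_catch between -0.02 and 0.02 m)).
It fails at once if a bystander is moved more than 30 mm (distance of any of water_bottle, pickle_jar, pen_cup, coffee_tin, chasing_hammer, note_pad, pliers_b from where it was at the start of the episode above 0.03 m).
It also fails if it takes over 67 s, if anything falls off the work surface, if the arm or the gripper's body presses on something with over 40 N, if the wrist force passes 120 N, or if a joint passes its speed limit or range.

## Working session

There is one attempt and no reset: what is moved stays moved. The work goes in short steps, Python scripts to look and compute and a tool call to move; the robot and the scene stay as the last step left them, time stands still between calls to the robot, and variables do not carry over. Pictures are saved under pics/ and viewed, and the job is handed in when it is done.

Besides the shell and the picture viewer there is one more tool, called after "Emit:" as a command line: name --argument value ..., lists and objects as JSON in quotes. jog_arm: Moves the arm, as the interface text tells. Its arguments: {"type":"object","properties":{"dp":{"type":"array","items":{"type":"array","items":{"type":"number"}}},"angular":{"type":"array","items":{"type":"array","items":{"type":"number"}}},"claw":{"type":"array","items":{"type":"number"}},"grip_force":{"type":"number"}},"required":["dp","angular","claw"]}

```bash
mkdir -p pics; cat > h.py <<'E'
from station import *
import numpy as np, cv2
def cam(n):
    c=read_camera(n); return c
def proj(c,P):
    P=np.asarray(P,float).reshape(-1,3)
    return cv2.projectPoints(P,np.asarray(c["rvec"],float),np.asarray(c["tvec"],float),np.asarray(c["camera_matrix"],float),None)[0].reshape(-1,2)
def back(c,uv,z):
    R=cv2.Rodrigues(np.asarray(c["rvec"],float))[0];t=np.asarray(c["tvec"],float).ravel()
    K=np.asarray(c["camera_matrix"],float)
    d=R.T@np.linalg.solve(K,np.array([uv[0],uv[1],1.]));o=-R.T@t
    return o+d*(z-o[2])/d[2]
E
python3 - <<'E'
from h import *
for n in("scene","top"):
    c=cam(n);cv2.imwrite(f"pics/{n}0.png",c["pixels"])
    R=cv2.Rodrigues(np.asarray(c["rvec"],float))[0];print(n,-R.T@np.ravel(c["tvec"]))
print(get_obs())
E
```

```text
scene [ 0.30513419 -0.602223    0.55038489]
top [0.36449603 0.29565664 1.35504814]
{'t': 0.1, 'q': array([-1.28711569,  0.47774658,  0.02231293,  1.55632681, -0.01149261,
        1.10928357, -0.08312303]), 'joint_vel': array([ 0.00115603, -0.00115008, -0.00090947, -0.00286571,  0.00226934,
       -0.00092976, -0.00016628]), 'joint_torque': array([ 3.84276427e-03, -5.97763896e+01,  1.61329251e+00, -2.81955814e+01,
        1.28073490e-02,  5.06166150e-03,  2.04601008e-05]), 'eef_pos': array([0.25753429, 0.62337909, 0.23041369]), 'tool_rot': array([-1.03716090e-04,  1.94626616e-01,  9.80877062e-01, -8.11678559e-04]), 'contact_force': array([-0.54354578, -0.38956842, -0.63554163]), 'torque': array([-0.00024335,  0.02078907, -0.0030334 ]), 'gripper_width': 1.0002546433830861}
```

View pics/scene0.png

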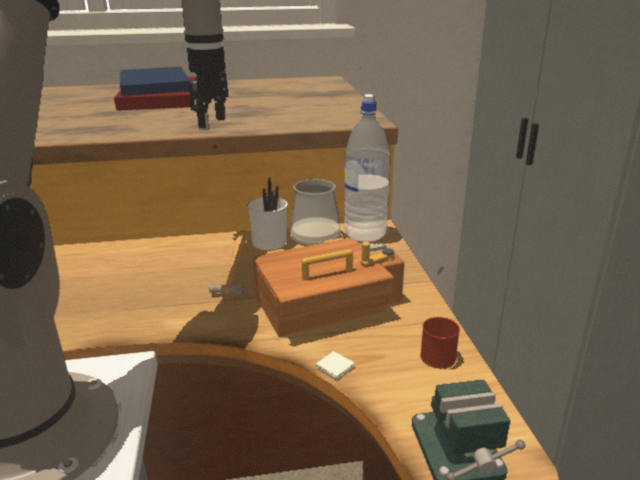

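View pics/top0.png

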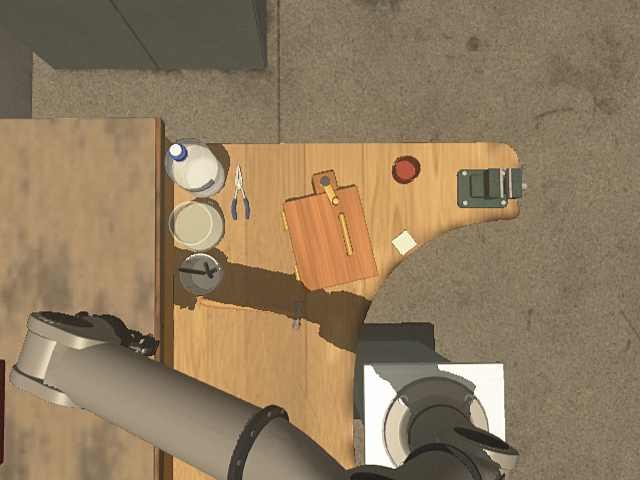

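```bash
python3 - <<'E'
from h import *
c=cam("top");p=c["pixels"]
cv2.imwrite("pics/tz.png",cv2.resize(p[150:310,260:440],None,fx=4.4,fy=3.7*4.4/3.7*0+3.7 if 0 else 3.7,interpolation=cv2.INTER_CUBIC) if 0 else cv2.resize(p[160:305,260:420],None,fx=4,fy=4,interpolation=cv2.INTER_CUBIC))
c2=cam("scene");cv2.imwrite("pics/sz.png",cv2.resize(c2["pixels"][225:375,230:430],None,fx=4,fy=4,interpolation=cv2.INTER_CUBIC))
for uv in [(445,420),(330,235),(400,235),(330,165)]: print(uv,back(c,uv,0.085))
E
```

```text
(445, 420) [ 0.04611123 -0.0029272   0.085     ]
(330, 235) [0.44115801 0.23735498 0.085     ]
(400, 235) [0.4400482  0.08646577 0.085     ]
(330, 165) [0.59288477 0.23585772 0.085     ]
```

View pics/tz.png

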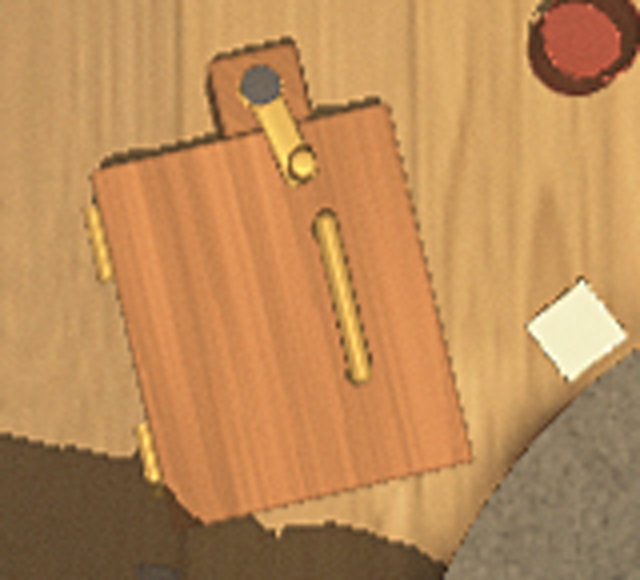

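View pics/sz.png

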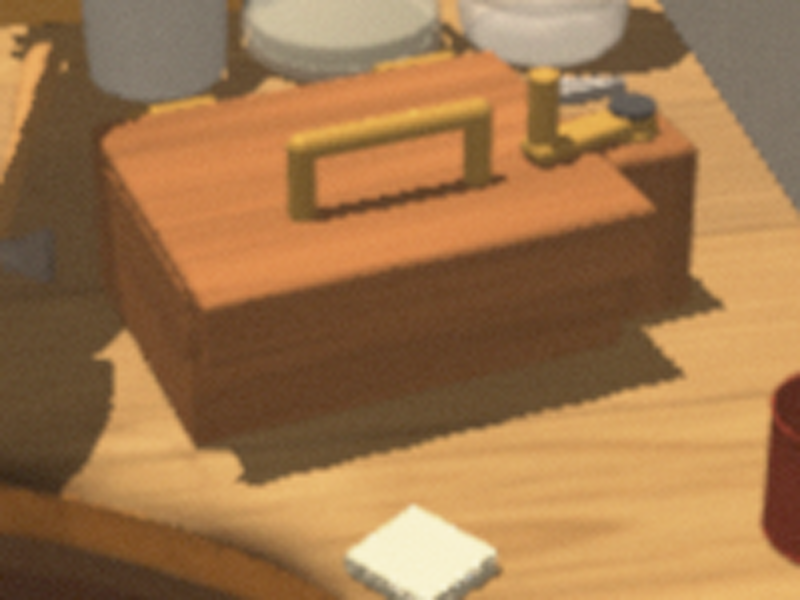

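```bash
cat > fit.py <<'E'
from h import *
from scipy.optimize import least_squares
T=lambda u,v:(260+(u-1.5)/4,160+(v-1.5)/4)
S=lambda u,v:(230+(u-1.5)/4,225+(v-1.5)/4)
ct=cam("top");cs=cam("scene")
def fr(p): return np.array([[np.cos(p[2]),-np.sin(p[2]),0],[np.sin(p[2]),np.cos(p[2]),0],[0,0,1]]),np.array([p[0],p[1],0])
def w(p,P):
    R,t=fr(p);return (R@(np.array(P)/1000)+t)
def obs(p):
    a,L=p[3],p[4]
    peg=[-30-50*np.sin(a),-122+50*np.cos(a),127]
    o=[(ct,T(388,102),[-96,-L,85]),(ct,T(470,458),[-96,L,85]),(ct,T(95,172),[75,-L,85]),
     (ct,T(303,160),peg),(ct,T(262,83),[-30,-122,105]),
     (ct,T(325,218),[-45,-37,120]),(ct,T(360,374),[-45,37,120]),
     (cs,S(200,310),[-96,L,85]),(cs,S(655,210),[-96,-L,85]),(cs,S(545,76),peg),
     (cs,S(290,143),[-45,40,120]),(cs,S(490,105),[-45,-40,120])]
    return o
def res(p): return np.concatenate([proj(c,w(p,P))[0]-np.array(uv) for c,uv,P in obs(p)])
r=least_squares(res,[.45,.24,1.8,0.1,100],x_scale=[.01,.01,.05,.1,3],loss="soft_l1")
print(r.x,np.degrees(r.x[2]));print(res(r.x).reshape(-1,2).round(1))
np.save("pose.npy",r.x)
p=r.x
print("peg",w(p,[-30-50*np.sin(p[3]),-122+50*np.cos(p[3]),114]),"pivot",w(p,[-30,-122,100]),"handle",w(p,[-45,0,117]),"stub",w(p,[-70,0,61.5]))
E
python3 fit.py
```

```text
[ 0.43026999  0.25025035  1.7790905   0.19623596 99.04047007] 101.93437685734087
[[ 0.9  0.8]
 [ 0.6  1.4]
 [-3.2  0.1]
 [ 0.4  1.2]
 [ 0.6  0.3]
 [ 0.9  3.3]
 [-0.1 -1.2]
 [ 1.1 -2. ]
 [ 0.8 -1. ]
 [ 0.4 -1.2]
 [ 2.9 -1.2]
 [-2.3 -0.1]]
peg [0.50987234 0.22644799 0.114     ] pivot [0.55583671 0.24612733 0.1       ] handle [0.4395756  0.20622302 0.117     ] stub [0.44474538 0.18176339 0.0615    ]
```

```bash
sed -i 's/a,L=p\[3\],p\[4\]/a,L,H,B=p[3:]/; s/\[75,-L,85\]/[B,-L,85]/; s/\[-45,-37,120\]/[-45,-H,120]/; s/\[-45,37,120\]/[-45,H,120]/; s/\[-45,40,120\]/[-45,H,120]/; s/\[-45,-40,120\]/[-45,-H,120]/; s/0.1,100\],x_scale=\[.01,.01,.05,.1,3\]/0.1,100,40,75],x_scale=[.01,.01,.05,.1,3,3,3]/' fit.py; python3 fit.py
cat > ov.py <<'E'
from h import *
import sys
def ov(name,p,fn,lid=0,a=None):
    c=cam(name);im=c["pixels"].copy();
E
python3 - <<'E'
E
```

```text
[ 0.43006643  0.25056055  1.78408212  0.20894546 98.88340149 43.98086896
 67.32009298] 102.2203759543572
[[ 0.5  0.8]
 [ 0.6  1.2]
 [-0.1 -0.3]
 [ 0.4  1.2]
 [ 0.2  0.3]
 [-0.1  0.1]
 [ 0.5  2. ]
 [ 1.4 -2. ]
 [ 0.7 -1.2]
 [ 0.5 -1.2]
 [ 0.6 -0.8]
 [-0.3 -0.7]]
peg [0.51004332 0.22657452 0.114     ] pivot [0.55565216 0.24706436 0.1       ] handle [0.43959169 0.20658022 0.117     ] stub [0.4448835  0.18214671 0.0615    ]
```

```bash
cat > pl.py <<'E'
from h import *
from scipy.spatial.transform import Rotation as Ro
p=np.load("pose.npy")
yaw=p[2]; C=Ro.from_euler("z",yaw).as_matrix()
def W(x,y,z): return C@(np.array([x,y,z])/1000)+np.array([p[0],p[1],0])   # case mm -> world
def inC(P): return C.T@(np.asarray(P)-[p[0],p[1],0])*1000
def Rt(zc,yc):  # tool rot from case-frame z and y dirs
    z=np.array(zc,float);z/=np.linalg.norm(z);y=np.array(yc,float);y-=z*(y@z);y/=np.linalg.norm(y)
    return C@np.column_stack([np.cross(y,z),y,z])
def cur():
    o=get_obs();q=o["tool_rot"];return o,np.array(o["eef_pos"]),Ro.from_quat([q[1],q[2],q[3],q[0]]).as_matrix()
def rel(P,R=None):
    o,P0,R0=cur()
    R=R0 if R is None else R
    print("dp",(R0.T@(P-P0)/.025).round(2),"ang",(np.degrees(Ro.from_matrix(R0.T@R).as_rotvec())/5).round(2))
def st():
    o,P0,R0=cur();print("t",o["t"],"case",inC(P0).round(1),"w",P0.round(4),"z",(C.T@R0[:,2]).round(3),"y",(C.T@R0[:,1]).round(3),"F case",(C.T@o["contact_force"]).round(1),"M",np.round(o["torque"],2),"grip",round(o["gripper_width"]*85.4,1),"q",np.round(o["q"],2))
E
python3 - <<'E'
from pl import *
st();R=Rt([0,0,-1],[1,0,0])
o,P,R0=cur()
rel(P+[0,0,.12]);a=p[3];peg=W(-30-50*np.sin(a),-122+50*np.cos(a),0)
rel(peg+[0,0,.35],R);print(peg)
for n,uv in dict(cup=(200,265),jar=(196,222),bot=(178,152)).items():
  print(n,back(ct:=cam("top") if n=="cup" else ct,uv,.14))
E
```

```text
t 0.4 case [401.3  89.4 231.2] w [0.2577 0.6238 0.2312] z [-0.  0. -1.] y [ 0.822 -0.569 -0.   ] F case [ 1.  -0.6  0.5] M [ 0.05 -0.03  0.02] grip 85.6 q [-1.29  0.48  0.02  1.56 -0.01  1.11 -0.08]
dp [-0.  -0.  -4.8] ang [0. 0. 0.]
dp [-15.4  -10.83  -4.75] ang [-0.   -0.   -6.93]
[0.51004332 0.22657452 0.        ]
cup [0.37835194 0.50641909 0.14      ]
jar [0.46658538 0.51474766 0.14      ]
bot [0.61174905 0.55207252 0.14      ]
```

Emit:
jog_arm --dp '[[0,0,-2],[0,0,-4],[-1,-0.7,-4.8],[-2.5,-1.8,-4.8],[-4,-2.9,-4.8]]' --angular '[[0,0,0],[0,0,0],[0,0,-1],[0,0,-2.5],[0,0,-4]]' --claw '[40,40,40,40,40]' --grip_force 20

```text
t: 0.95
eef_pos: [0.3229, 0.5181, 0.3524]
tool_rot: [0.001, 0.018, 1.0, 0.001]
contact_force: [1.3, -0.0, -0.1]
gripper_width: 0.468
```

```bash
cat > a.py <<'E'
from pl import *
st();R=Rt([0,0,-1],[1,0,0])
a=p[3];peg=W(-30-50*np.sin(a),-122+50*np.cos(a),0)
rel(peg+[0,0,.2],R);rel(peg+[0,0,.104],R)
E
python3 a.py
```

```text
t 0.95 case [284.2  48.1 352.4] w [0.3229 0.5181 0.3524] z [ 0.002 -0.002 -1.   ] y [ 0.969 -0.247  0.002] F case [-0.3 -1.2 -0.1] M [-0.01 -0.1   0.03] grip 40.0 q [-1.12  0.28  0.    1.56 -0.    1.29  0.42]
dp [ -7.89 -11.4    6.08] ang [ 0.02  0.02 -2.85]
dp [ -7.89 -11.41   9.92] ang [ 0.02  0.02 -2.85]
```

Emit:
jog_arm --dp '[[-1.1,-1.6,0],[-2.2,-3.2,0],[-3.3,-4.8,0],[-4.4,-6.4,0],[-5.5,-8,0]]' --angular '[[0,0,-1],[0,0,-2],[0,0,-2.85],[0,0,-2.85],[0,0,-2.85]]' --claw '[40,40,40,40,40]'

```text
t: 1.45
eef_pos: [0.4521, 0.311, 0.3516]
tool_rot: [0.0, -0.103, 0.995, 0.0]
contact_force: [0.3, 0.7, 1.5]
gripper_width: 0.465
```

```bash
python3 a.py
```

```text
t 1.45 case [ 54.5 -34.3 351.6] w [0.4521 0.311  0.3516] z [ 0.    -0.001 -1.   ] y [ 1.    -0.007  0.   ] F case [ 0.6 -0.5  1.5] M [ 0.01 -0.05  0.04] grip 39.7 q [-0.8   0.17  0.1   1.71 -0.02  1.26  1.08]
dp [-1.57 -3.78  6.06] ang [ 0.01  0.01 -0.08]
dp [-1.57 -3.79  9.9 ] ang [ 0.01  0.01 -0.08]
```

Emit:
jog_arm --dp '[[-0.8,-1.8,0],[-1.55,-3.7,1],[-1.55,-3.75,3],[-1.55,-3.75,5],[-1.55,-3.75,6]]' --angular '[[0,0,0],[0,0,0],[0,0,0],[0,0,0],[0,0,0]]' --claw '[40,40,40,40,40]'

```text
t: 1.95
eef_pos: [0.507, 0.2274, 0.1979]
tool_rot: [-0.002, -0.102, 0.995, -0.001]
contact_force: [1.0, 0.2, -1.0]
gripper_width: 0.468
```

```bash
python3 a.py; python3 - <<'E'
from h import *
c=cam("scene");cv2.imwrite("pics/s1.png",cv2.resize(c["pixels"][150:350,200:450],None,fx=3,fy=3,interpolation=cv2.INTER_CUBIC))
c=cam("top");cv2.imwrite("pics/t1.png",cv2.resize(c["pixels"][130:310,250:430],None,fx=3.3,fy=3.3,interpolation=cv2.INTER_CUBIC))
E
```

```text
t 1.95 case [-38.9 -70.3 197.9] w [0.507  0.2274 0.1979] z [-0.001  0.004 -1.   ] y [ 1.    -0.009 -0.001] F case [-0.1 -1.  -1. ] M [0.02 0.06 0.03] grip 40.0 q [-0.66  0.32  0.15  1.88 -0.06  0.95  1.3 ]
dp [-0.11 -0.06 -0.09] ang [-0.02 -0.04 -0.1 ]
dp [-0.13 -0.05  3.75] ang [-0.02 -0.04 -0.1 ]
```

View pics/s1.png

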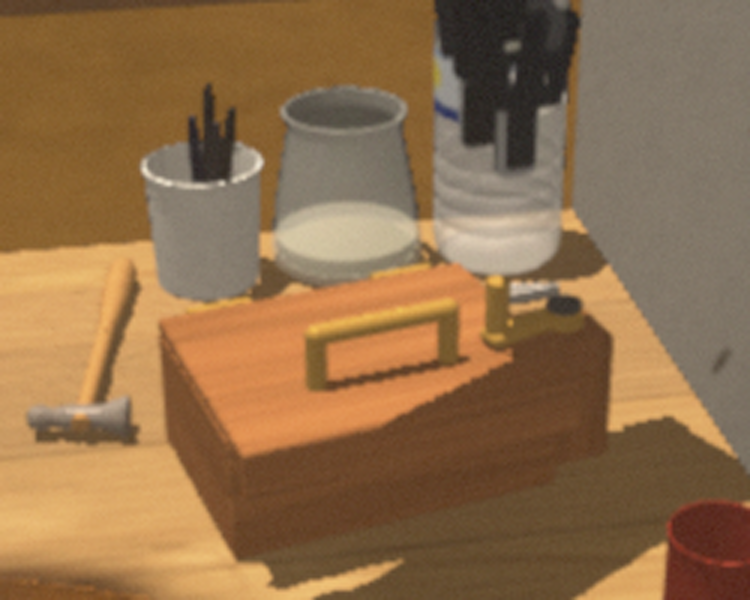

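View pics/t1.png

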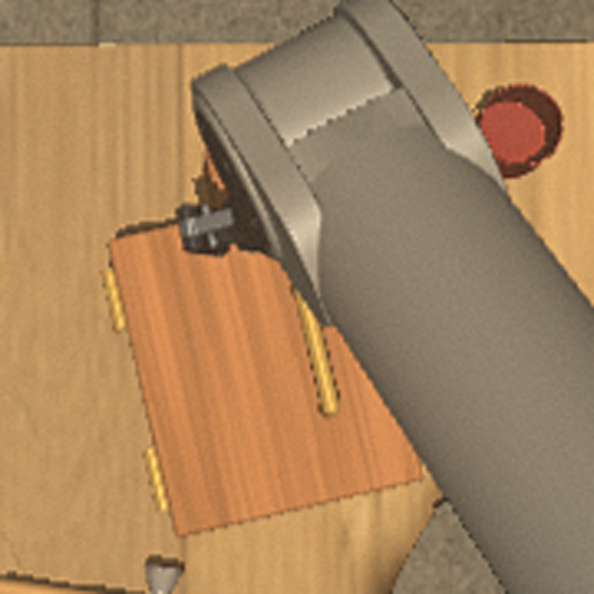

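Emit:
jog_arm --dp '[[-0.12,0,1.5],[-0.12,-0.05,3],[-0.12,-0.05,3.7],[-0.12,-0.05,3.7],[-0.12,-0.05,3.7]]' --angular '[[0,0,0],[0,0,-0.1],[0,0,-0.1],[0,0,-0.1],[0,0,-0.1]]' --claw '[40,40,40,10,5]'

```text
t: 2.55
eef_pos: [0.5127, 0.2291, 0.1106]
tool_rot: [0.001, -0.107, 0.994, 0.0]
contact_force: [-1.2, -0.0, -1.4]
gripper_width: 0.154
```

Emit:
jog_arm --dp '[[0,0,0],[0,0,0],[0,0,0],[0,0,0],[0,0,0]]' --angular '[[0,0,0],[0,0,0],[0,0,0],[0,0,0],[0,0,0]]' --claw '[5,5,5,5,5]'

```text
t: 3.05
eef_pos: [0.5125, 0.2291, 0.1102]
tool_rot: [0.001, -0.107, 0.994, 0.001]
contact_force: [-0.6, -0.5, 6.4]
gripper_width: 0.145
```

```bash
python3 a.py; python3 - <<'E'
from h import *
c=cam("scene");cv2.imwrite("pics/s2.png",cv2.resize(c["pixels"][150:350,200:450],None,fx=3,fy=3,interpolation=cv2.INTER_CUBIC))
E
```

```text
t 3.05 case [-38.5 -76.1 110.2] w [0.5125 0.2291 0.1102] z [ 0.001 -0.002 -1.   ] y [1.    0.001 0.001] F case [-0.4  0.7  6.4] M [-0.13  0.31 -0.05] grip 12.3 q [-0.64  0.44  0.13  1.95 -0.08  0.76  1.33]
dp [ 0.11 -0.07 -3.59] ang [0.01 0.03 0.02]
dp [ 0.12 -0.08  0.25] ang [0.01 0.03 0.02]
```

View pics/s2.png

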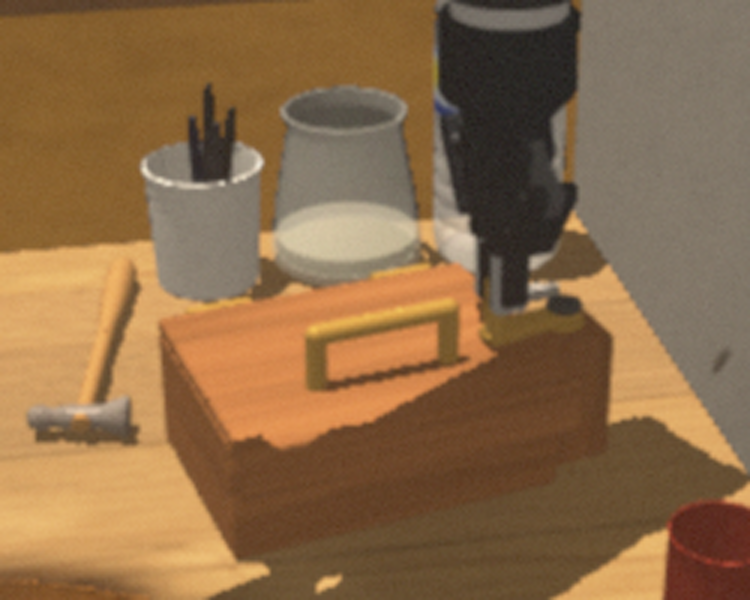

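Emit:
jog_arm --dp '[[-0.07,-0.27,-0.1],[-0.17,-0.53,-0.1],[-0.32,-0.78,-0.1],[-0.51,-1.02,-0.1],[-0.74,-1.22,-0.1]]' --angular '[[0,0,0],[0,0,0],[0,0,0],[0,0,0],[0,0,0]]' --claw '[5,5,5,5,5]'

```text
t: 3.6
eef_pos: [0.5361, 0.2019, 0.1111]
tool_rot: [-0.001, -0.107, 0.994, -0.0]
contact_force: [-3.9, 3.2, -1.7]
gripper_width: 0.148
```

```bash
python3 -c "from pl import *;st()"
```

```text
t 3.6 case [-70.  -93.3 111.1] w [0.5361 0.2019 0.1111] z [-0.     0.001 -1.   ] y [ 1.     0.001 -0.   ] F case [ 4.   3.1 -1.7] M [0.57 0.99 0.17] grip 12.6 q [-0.58  0.46  0.14  1.92 -0.09  0.78  1.4 ]
```

Emit:
jog_arm --dp '[[-0.25,-0.18,0],[-0.5,-0.3,0],[-0.8,-0.38,0],[-1.1,-0.4,0],[-1.1,-0.4,0]]' --angular '[[0,0,0],[0,0,0],[0,0,0],[0,0,0],[0,0,0]]' --claw '[5,5,5,5,5]'

```text
t: 4.1
eef_pos: [0.5671, 0.1989, 0.1113]
tool_rot: [0.001, -0.107, 0.994, 0.0]
contact_force: [1.5, 2.3, -4.7]
gripper_width: 0.149
```

```bash
python3 -c "from pl import *;st()"; python3 - <<'E'
from h import *
c=cam("scene");cv2.imwrite("pics/s3.png",cv2.resize(c["pixels"][150:350,200:450],None,fx=3,fy=3,interpolation=cv2.INTER_CUBIC))
E
```

```text
t 4.1 case [ -79.5 -123.   111.3] w [0.5671 0.1989 0.1113] z [-0.    -0.002 -1.   ] y [ 1.     0.001 -0.   ] F case [ 1.9 -1.9 -4.7] M [ 0.59 -0.37 -0.06] grip 12.7 q [-0.55  0.49  0.14  1.85 -0.09  0.8   1.43]
```

View pics/s3.png

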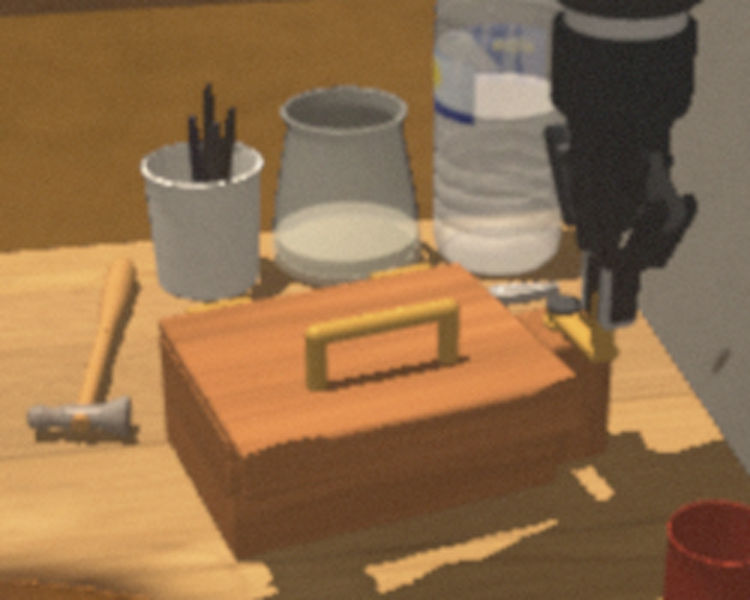

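Emit:
jog_arm --dp '[[0,0,0],[0,0,0],[0,0,-0.5],[0,0,-2],[0,0,-3]]' --angular '[[0,0,0],[0,0,0],[0,0,0],[0,0,0],[0,0,0]]' --claw '[40,40,40,40,40]'

```text
t: 4.65
eef_pos: [0.566, 0.1985, 0.1893]
tool_rot: [0.001, -0.107, 0.994, 0.0]
contact_force: [0.6, 0.3, 0.4]
gripper_width: 0.469
```

```bash
python3 -c "
from pl import *;st();rel(W(-45,0,180),Rt([0,0,-1],[1,0,0]))"; python3 - <<'E'
from h import *
c=cam("scene");cv2.imwrite("pics/s4.png",cv2.resize(c["pixels"][150:350,200:450],None,fx=3,fy=3,interpolation=cv2.INTER_CUBIC))
E
```

```text
t 4.65 case [ -79.6 -121.8  189.3] w [0.566  0.1985 0.1893] z [ 0.    -0.002 -1.   ] y [1.    0.001 0.   ] F case [ 0.1 -0.7  0.4] M [ 0.02 -0.04  0.03] grip 40.1 q [-0.56  0.4   0.16  1.79 -0.07  0.95  1.41]
dp [4.87 1.39 0.36] ang [0.   0.03 0.01]
```

View pics/s4.png

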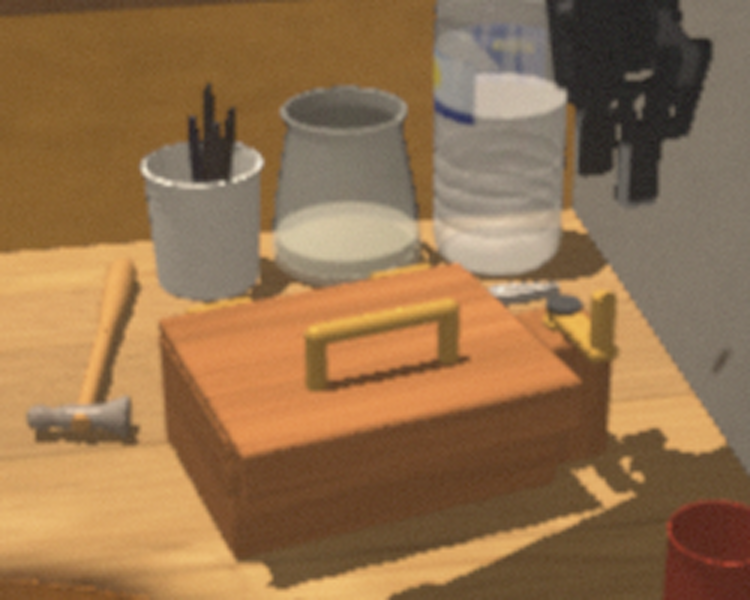

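Emit:
jog_arm --dp '[[1.8,0.5,0],[3.6,1,0],[4.87,1.39,0],[4.87,1.39,0.5],[4.87,1.39,0.5]]' --angular '[[0,0,0],[0,0,0],[0,0,0],[0,0,0],[0,0,0]]' --claw '[40,40,40,40,40]'

```text
t: 5.2
eef_pos: [0.4382, 0.2065, 0.1737]
tool_rot: [-0.0, -0.108, 0.994, -0.0]
contact_force: [-0.0, -0.4, -0.1]
gripper_width: 0.467
```

```bash
python3 -c "
from pl import *;st();rel(W(-45,0,102),Rt([0,0,-1],[1,0,0]))"; python3 - <<'E'
from h import *
c=cam("scene");cv2.imwrite("pics/s5.png",cv2.resize(c["pixels"][150:350,200:450],None,fx=3,fy=3,interpolation=cv2.INTER_CUBIC))
E
```

```text
t 5.2 case [-44.8   1.4 173.7] w [0.4382 0.2065 0.1737] z [-0.  0. -1.] y [ 1.     0.002 -0.   ] F case [-0.4  0.1 -0.1] M [ 0.02 -0.01  0.03] grip 39.8 q [-0.68  0.23  0.13  2.07 -0.04  0.84  1.26]
dp [-0.05 -0.01  2.87] ang [-0.   -0.    0.03]
```

View pics/s5.png

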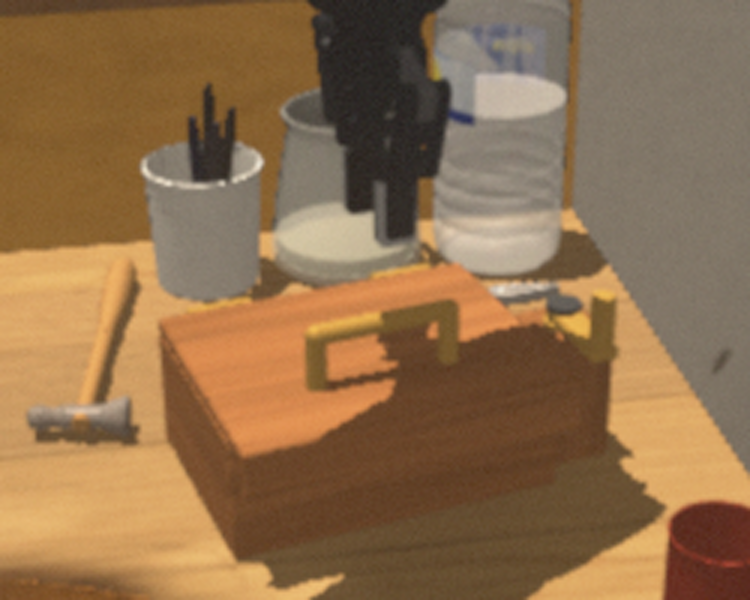

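Emit:
jog_arm --dp '[[0,0,1.5],[0,0,2.6],[0,0,2.85],[0,0,2.85],[0,0,2.85]]' --angular '[[0,0,0],[0,0,0],[0,0,0],[0,0,0],[0,0,0]]' --claw '[40,40,30,10,5]' --grip_force 40

```text
t: 5.75
eef_pos: [0.4398, 0.2061, 0.1032]
tool_rot: [0.0, -0.107, 0.994, -0.0]
contact_force: [2.1, -2.7, -6.2]
gripper_width: 0.122
```

```bash
python3 -c "
from pl import *;st()"
```

```text
t 5.75 case [-4.550e+01 -1.000e-01  1.032e+02] w [0.4398 0.2061 0.1032] z [-0.001 -0.001 -1.   ] y [ 1.     0.    -0.001] F case [-3.1 -1.5 -6.2] M [-0.67 -0.38  0.03] grip 10.4 q [-0.67  0.35  0.12  2.12 -0.06  0.68  1.28]
```

Emit:
jog_arm --dp '[[0,0.05,-0.15],[0,0.1,-0.3],[0,0.17,-0.45],[0,0.24,-0.6],[0,0.31,-0.75]]' --angular '[[0,0,0],[0,0,0],[0,0,0],[0,0,0],[0,0,0]]' --claw '[5,5,5,5,5]'

```text
t: 6.25
eef_pos: [0.4381, 0.2135, 0.1222]
tool_rot: [0.001, -0.107, 0.994, -0.0]
contact_force: [4.4, -3.7, -6.9]
gripper_width: 0.121
```

```bash
python3 -c "
from pl import *;st()"
```

```text
t 6.25 case [-37.9  -0.  122.2] w [0.4381 0.2135 0.1222] z [-0.001 -0.002 -1.   ] y [ 1.     0.001 -0.001] F case [-4.6 -3.5 -6.9] M [-1.04 -0.94  0.08] grip 10.4 q [-0.68  0.32  0.12  2.1  -0.05  0.72  1.26]
```

Emit:
jog_arm --dp '[[0,0.06,-0.12],[0,0.12,-0.24],[0,0.19,-0.36],[0,0.23,-0.42],[0,0.23,-0.42]]' --angular '[[0,0,0],[0,0,0],[0,0,0],[0,0,0],[0,0,0]]' --claw '[5,5,5,5,5]'

```text
t: 6.75
eef_pos: [0.4368, 0.2193, 0.1329]
tool_rot: [0.001, -0.107, 0.994, -0.0]
contact_force: [2.6, -5.1, -2.8]
gripper_width: 0.123
```

```bash
python3 -c "
from pl import *;st()"; python3 - <<'E'
from h import *
c=cam("scene");cv2.imwrite("pics/s6.png",cv2.resize(c["pixels"][200:360,220:420],None,fx=4,fy=3.75 and 4*0+3.75 if 0 else 4,interpolation=cv2.INTER_CUBIC)[:600])
E
```

```text
t 6.75 case [-3.200e+01  1.000e-01  1.329e+02] w [0.4368 0.2193 0.1329] z [-0.001 -0.002 -1.   ] y [ 1.     0.001 -0.001] F case [-5.5 -1.5 -2.8] M [-1.19 -0.66  0.1 ] grip 10.5 q [-0.7   0.3   0.12  2.09 -0.05  0.75  1.24]
```

View pics/s6.png

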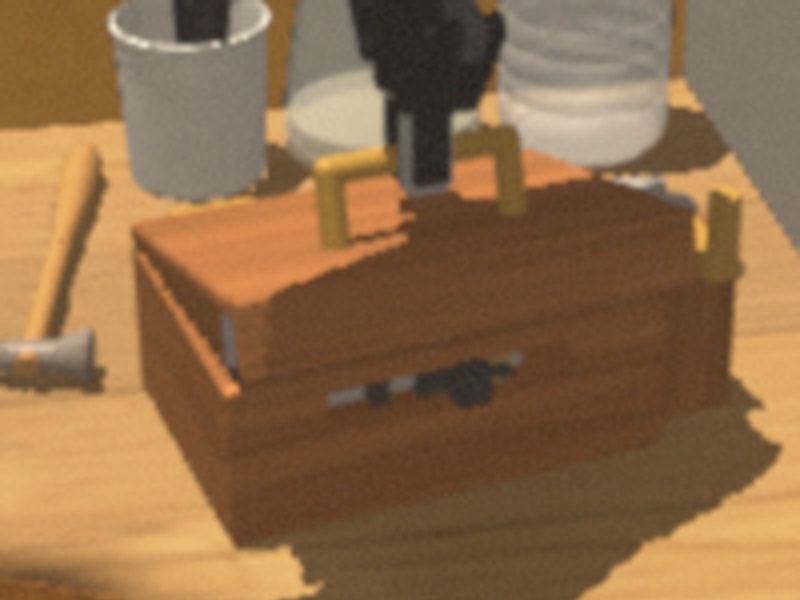

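Emit:
jog_arm --dp '[[0,0,0],[0,0,0],[0,0,-1],[0,0,-3],[0,0,-5]]' --angular '[[0,0,0],[0,0,0],[0,0,0],[0,0,0],[0,0,0]]' --claw '[45,45,40,40,40]' --grip_force 20

```text
t: 7.3
eef_pos: [0.4351, 0.2203, 0.2585]
tool_rot: [-0.001, -0.108, 0.994, 0.0]
contact_force: [2.3, 1.5, -0.8]
gripper_width: 0.465
```

```bash
python3 -c "
from pl import *;st()"; python3 - <<'E'
from pl import *
c=cam("scene");cv2.imwrite("pics/s7.png",cv2.resize(c["pixels"][225:345,245:405],None,fx=5,fy=5,interpolation=cv2.INTER_CUBIC)[:600])
def L(th,x,z): # rel hinge shut coords
    s,k=np.sin(th),np.cos(th); return x*k+z*s+70, -x*s+z*k+80
for th in (.2,.24,.28,.30):
    x,z=L(th,-163,-28);x2,z2=L(th,-166,5);x3,z3=L(th,-115,37)
    print(th,(x,z),[( (proj(c,W(a,b,d))[0]-[245,225])*5).round() for a,b,d in [(x-3,99,z),(x-3,-99,z),(x2,99,z2),(x2,-99,z2),(x3,0,z3)]])
for y in (-6,0,6): print(y,((proj(c,[W(-86,y,61.5),W(-86,y-7,68),W(-86,y+7,55)])-[245,225])*5).round())
E
```

```text
t 7.3 case [-30.6   1.5 258.5] w [0.4351 0.2203 0.2585] z [ 0.     0.001 -1.   ] y [1.    0.002 0.   ] F case [ 1.  -2.5 -0.8] M [ 0.03 -0.11 -0.  ] grip 39.7 q [-0.72  0.14  0.13  1.97 -0.02  1.04  1.21]
0.2 (np.float64(-95.3135934503841), np.float64(84.94123674004021)) [array([182., 380.]), array([749., 258.]), array([171., 278.]), array([744., 162.]), array([402.,  86.])]
0.24 (np.float64(-94.98376344084059), np.float64(91.54806481176611)) [array([181., 361.]), array([749., 240.]), array([168., 257.]), array([743., 143.]), array([399.,  71.])]
0.28 (np.float64(-94.38999460445086), np.float64(98.13641844324896)) [array([179., 342.]), array([749., 222.]), array([166., 236.]), array([741., 123.]), array([396.,  57.])]
0.3 (np.float64(-93.99441351399128), np.float64(101.42037199028138)) [array([178., 332.]), array([749., 213.]), array([164., 226.]), array([740., 113.]), array([395.,  50.])]
-6 [[478. 356.]
 [497. 335.]
 [458. 377.]]
0 [[461. 360.]
 [480. 339.]
 [441. 381.]]
6 [[444. 363.]
 [464. 342.]
 [424. 385.]]
```

View pics/s7.png

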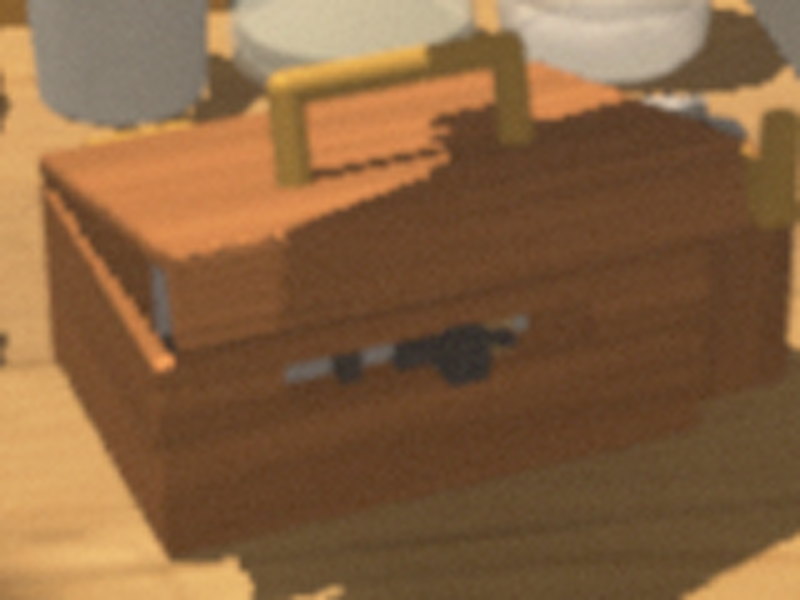

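```bash
cat > kin.py <<'E'
from pl import *
from scipy.optimize import least_squares
import itertools
D=[([.2577,.6238,.2312],(.822,-.569),[-1.287,.4777,.0223,1.5563,-.0115,1.1093,-.0831]),
([.3229,.5181,.3524],(.969,-.247),[-1.12,.28,0,1.56,0,1.29,.42]),
([.4521,.311,.3516],(1,-.007),[-.8,.17,.1,1.71,-.02,1.26,1.08]),
([.507,.2274,.1979],(1,-.009),[-.66,.32,.15,1.88,-.06,.95,1.3]),
([.5125,.2291,.1102],(1,.001),[-.64,.44,.13,1.95,-.08,.76,1.33]),
([.5361,.2019,.1111],(1,.001),[-.58,.46,.14,1.92,-.09,.78,1.40]),
([.566,.1985,.1893],(1,.001),[-.56,.40,.16,1.79,-.07,.95,1.41]),
([.4382,.2065,.1737],(1,.002),[-.68,.23,.13,2.07,-.04,.84,1.26]),
([.4398,.2061,.1032],(1,0),[-.67,.35,.12,2.12,-.06,.68,1.28]),
([.4351,.2203,.2585],(1,.002),[-.72,.14,.13,1.97,-.02,1.04,1.21])]
rz=lambda a:Ro.from_euler("z",a).as_matrix()
ry=lambda a:Ro.from_euler("y",a).as_matrix()
def fk(v,s,q,full=False):
    c1,c7,d1,a1,L1,e1,L2,e2,L3,o3,bx,by=v
    R=rz(s[0]*q[0]+c1);P=R@[a1,0,d1]+[bx,by,0]
    pts=[P]
    R=R@ry(q[1])@rz(s[1]*q[2]);P=P+R@[e1,o3,L1];pts.append(P)
    R=R@ry(q[3])@rz(s[2]*q[4]);P=P+R@[e2,0,L2];pts.append(P)
    R=R@ry(q[5])@rz(s[3]*q[6]+c7);P=P+R@[0,0,L3]
    return (R,P,pts) if full else (R,P)
def fit():
    best=None
    data=[(np.array(P),C@np.array([y[0],y[1],0]),q) for P,y,q in D]
    for s in itertools.product((1,-1),repeat=4):
      for c1,c7 in itertools.product((0,np.pi/2,np.pi,-np.pi/2),repeat=2):
        def f(v):
            r=[]
            for P,y,q in data:
                R,Q=fk(v,s,q);r+=list((Q-P)/.004)+list((R[:,2]-[0,0,-1])/.01)+list((R[:,1]-y)/.01)
            pr=np.array(v)-[c1,c7,.35,0,.35,0,.35,0,.3,0,0,0]
            return np.array(r+list(pr[2:]/.3))
        r=least_squares(f,[c1,c7,.35,0,.35,0,.35,0,.3,0,0,0])
        if best is None or r.cost<best[0]: best=(r.cost,s,r.x,f(r.x))
        cands.append((r.cost,s,r.x))
    return best
cands=[]
if __name__=="__main__":
    b=fit();print(b[0],b[1],b[2].round(3));print(b[3][:-10].reshape(-1,9).round(1))
    best={}
    for c,s,x in cands:
        if s not in best or c<best[s][0]:best[s]=(c,x)
    for s in sorted(best,key=lambda s:best[s][0])[:5]:print(s,best[s][0],best[s][1].round(3))
    np.savez("kin.npz",s=b[1],v=b[2])
E
python3 kin.py
```

```text
7.6365487474446265 (-1, -1, -1, -1) [ 1.000e-02 -4.699e+00  1.450e-01  1.000e-03  5.370e-01  3.000e-03
  4.670e-01 -4.000e-03  1.860e-01 -6.600e-02  4.000e-03  0.000e+00]
[[ 0.2 -0.2 -0.3 -0.1 -0.1  0.   0.3 -0.1 -0.2]
 [-0.2  0.4  0.3  0.5  1.   0.  -0.2  0.   1.1]
 [ 0.  -0.6 -0.2  0.   0.3  0.   0.5  0.1  0.3]
 [ 0.1  0.7  0.7 -0.5 -0.1  0.  -0.4 -0.1  0. ]
 [-0.7  0.4 -0.  -0.3 -0.2  0.  -0.5 -0.1 -0.1]
 [-0.6  0.  -0.4 -1.2 -0.4  0.  -0.1 -0.  -0.2]
 [ 0.7 -0.6  0.4  0.9 -0.2  0.   0.6  0.1 -0.3]
 [ 0.3 -0.5  0.5  0.3  0.2  0.   0.3  0.1  0.2]
 [ 0.4  0.1 -0.1 -0.3 -0.6  0.  -0.3 -0.1 -0.5]
 [-0.3  0.3 -0.8 -0.5 -0.5  0.  -0.2 -0.  -0.3]]
(-1, -1, -1, -1) 7.6365487474446265 [ 1.000e-02 -4.699e+00  1.450e-01  1.000e-03  5.370e-01  3.000e-03
  4.670e-01 -4.000e-03  1.860e-01 -6.600e-02  4.000e-03  0.000e+00]
(-1, -1, 1, -1) 656.6956732413455 [ 0.715  2.35   0.935 -0.49   0.492  0.033  0.456 -0.068  0.994 -0.337
  0.016  0.291]
(-1, 1, 1, -1) 901.8915863608461 [-1.150e-01 -4.561e+00  3.220e-01  2.300e-01  5.050e-01 -6.000e-03
  4.520e-01 -4.000e-03  3.400e-01 -8.000e-02 -1.550e-01 -1.360e-01]
(-1, 1, -1, -1) 1070.2874212216739 [ 0.28   2.06  -0.426  0.052  0.5   -0.015  0.432  0.019 -0.43  -0.377
 -0.134 -0.017]
(1, 1, 1, 1) 6777.989464485727 [ 4.422  2.575  0.109  0.044 -0.143  0.229  0.219 -0.388 -0.11   0.166
  0.818  0.781]
```

```bash
cat > ik.py <<'E'
from kin import *
k=np.load("kin.npz");s=k["s"];v0=k["v"]
lo=np.array([-2.96,-.34,-1.41,.24,-1.37,.17,-2.96]);hi=np.array([2.96,2.1,1.46,2.44,4.51,1.92,2.96])
def ik(v,P,R,q0):
    def f(q):
        A,Q=fk(v,s,q);return np.concatenate([(Q-P)/.005,Ro.from_matrix(A.T@R).as_rotvec()/.02,.03*(q-q0)])
    r=least_squares(f,np.clip(q0,lo+.03,hi-.03),bounds=(lo,hi));return r.x,f(r.x)[:6]
if __name__=="__main__":
    q0=cur()[0]["q"]
    for L3 in (.2,.3):
        v=v0.copy();v[2]+=L3-v[8];v[8]=L3
        for al in (25,35,45):
          a=np.radians(al)
          for sg in (1,-1):
            R=Rt([np.cos(a),0,-np.sin(a)],[0,sg,0])
            best=None
            for q5 in (0,1.5,-1.2,3):
             for q7 in (-1.5,0,1.5):
              g=np.array(q0);g[4]=q5;g[6]=q7
              q,e=ik(v,W(-84,0,60),R,g)
              m=np.linalg.norm(e)
              if m<.3:
                sc=np.abs(q-q0).max()
                if best is None or sc<best[0]:best=(sc,q,m,fk(v,s,q,True)[2])
            print(L3,al,sg,None if best is None else (best[1].round(2),round(best[2],2),[x.round(2).tolist() for x in best[3]]))
E
python3 ik.py
```

```text
0.2 25 1 (array([-0.2 ,  0.66,  0.1 ,  2.17, -1.37,  1.24, -1.89]), np.float64(0.0), [[0.0, 0.0, 0.16], [0.34, 0.0, 0.59], [0.49, -0.01, 0.14]])
0.2 25 -1 (array([ 0.2 ,  0.65, -0.39,  2.17, -1.21,  0.99,  1.12]), np.float64(0.0), [[0.0, 0.0, 0.16], [0.33, -0.13, 0.57], [0.49, -0.01, 0.14]])
0.2 35 1 (array([ 0.88,  1.08, -1.41,  2.18,  0.2 ,  0.55,  2.91]), np.float64(0.0), [[0.0, -0.0, 0.16], [0.32, -0.39, 0.35], [0.48, 0.01, 0.17]])
0.2 35 -1 (array([-0.08,  0.57, -0.09,  2.18, -1.24,  0.99,  1.11]), np.float64(0.0), [[0.0, 0.0, 0.16], [0.31, -0.04, 0.61], [0.48, 0.01, 0.17]])
0.2 45 1 (array([ 0.84,  0.99, -1.41,  2.19,  0.37,  0.58,  2.71]), np.float64(0.0), [[0.0, -0.0, 0.16], [0.33, -0.37, 0.4], [0.48, 0.03, 0.2]])
0.2 45 -1 (array([-0.1 ,  0.51, -0.12,  2.18, -1.12,  0.83,  0.96]), np.float64(0.0), [[0.0, 0.0, 0.16], [0.28, -0.03, 0.62], [0.48, 0.03, 0.2]])
0.3 25 1 (array([-0.24,  0.87,  0.38,  2.09, -1.34,  1.46, -1.71]), np.float64(0.0), [[0.0, 0.0, 0.26], [0.4, 0.04, 0.62], [0.51, -0.1, 0.19]])
0.3 25 -1 (array([ 0.23,  0.78, -0.2 ,  2.09, -1.11,  1.11,  1.24]), np.float64(0.0), [[0.0, -0.0, 0.26], [0.37, -0.15, 0.63], [0.51, -0.1, 0.19]])
0.3 35 1 (array([ 1.02,  1.21, -1.38,  2.13,  0.33,  0.7 ,  2.96]), np.float64(0.0), [[0.0, -0.0, 0.26], [0.28, -0.45, 0.39], [0.5, -0.07, 0.23]])
0.3 35 -1 (array([ 0.15,  0.68, -0.17,  2.13, -1.08,  0.98,  1.15]), np.float64(0.0), [[0.0, 0.0, 0.26], [0.34, -0.11, 0.67], [0.5, -0.07, 0.23]])
0.3 45 1 (array([ 0.97,  1.11, -1.41,  2.15,  0.47,  0.7 ,  2.76]), np.float64(0.0), [[0.0, -0.0, 0.26], [0.29, -0.42, 0.44], [0.49, -0.04, 0.27]])
0.3 45 -1 (array([ 0.08,  0.59, -0.17,  2.15, -1.  ,  0.85,  1.01]), np.float64(0.0), [[0.0, 0.0, 0.26], [0.31, -0.09, 0.7], [0.49, -0.04, 0.27]])
```

```bash
cat >> pl.py <<'E'
a35=np.radians(35)
R35=Rt([np.cos(a35),0,-np.sin(a35)],[0,-1,0])
E
python3 -c "
from pl import *
st();rel(W(-200,-2,200),R35);rel(W(-180,-2,129),R35)"
```

```text
t 7.35 case [-29.2  -3.  267.3] w [0.4391 0.2226 0.2673] z [ 0.006 -0.011 -1.   ] y [1.    0.002 0.006] F case [ 0.4 -3.5  6. ] M [ 0.13 -0.23  0.03] grip 39.9 q [-0.72  0.13  0.13  1.95 -0.02  1.05  1.21]
dp [ 0.08 -6.85  2.65] ang [-8.45  8.62 16.57]
dp [ 0.11 -6.06  5.5 ] ang [-8.45  8.62 16.57]
```

Emit:
jog_arm --dp '[[0,-1,0],[0,-2,0],[0,-3,0],[0,-4,0],[0,-5,0]]' --angular '[[-0.7,0.72,1.38],[-1.4,1.44,2.76],[-2.1,2.16,4.14],[-2.8,2.88,5.52],[-3.5,3.6,6.9]]' --claw '[36,36,36,36,36]'

```text
t: 7.85
eef_pos: [0.4634, 0.098, 0.258]
tool_rot: [-0.169, 0.194, 0.957, 0.134]
contact_force: [1.1, 0.3, 0.1]
gripper_width: 0.42
```

```bash
python3 -c "
from pl import *
st();rel(W(-200,-2,200),R35);rel(W(-180,-2,129),R35)"
```

```text
t 7.85 case [-1.562e+02 -2.000e-01  2.580e+02] w [0.4634 0.098  0.258 ] z [ 0.372  0.197 -0.907] y [ 0.781 -0.595  0.191] F case [ 0.1 -1.2  0.1] M [-0.4  -0.29  0.03] grip 35.9 q [-0.37  0.28  0.33  1.87 -0.45  1.31  1.32]
dp [-1.81 -1.77  1.44] ang [-5.02  5.01  9.55]
dp [-2.47 -1.69  4.31] ang [-5.02  5.01  9.55]
```

Emit:
jog_arm --dp '[[-0.35,-0.35,0],[-0.7,-0.7,0.1],[-1.1,-1.1,0.4],[-1.5,-1.5,0.8],[-1.8,-1.77,1.2]]' --angular '[[-0.7,0.7,1.36],[-1.4,1.4,2.72],[-2.1,2.1,4.08],[-2.8,2.8,5.44],[-3.5,3.5,6.8]]' --claw '[36,36,36,36,36]'

```text
t: 8.35
eef_pos: [0.4764, 0.053, 0.2045]
tool_rot: [-0.31, 0.465, 0.792, 0.247]
contact_force: [0.1, -0.1, -0.0]
gripper_width: 0.426
```

```bash
python3 -c "
from pl import *
st();rel(W(-200,-2,200),R35);rel(W(-180,-2,129),R35)"
```

```text
t 8.35 case [-202.8   -3.4  204.5] w [0.4764 0.053  0.2045] z [ 0.72   0.111 -0.685] y [ 0.247 -0.963  0.103] F case [-0.1 -0.1 -0. ] M [-0.75 -0.28  0.03] grip 36.4 q [-0.13  0.52  0.41  1.9  -0.82  1.45  1.2 ]
dp [-0.04 -0.05  0.21] ang [-1.48  1.55  2.74]
dp [-1.57 -0.14  2.73] ang [-1.48  1.55  2.74]
```

Emit:
jog_arm --dp '[[-0.2,0,0.3],[-0.6,0,1],[-1,-0.1,1.8],[-1.57,-0.14,2.5],[-1.57,-0.14,2.73]]' --angular '[[-0.7,0.7,1.36],[-1.4,1.5,2.6],[-1.48,1.55,2.74],[-1.48,1.55,2.74],[-1.48,1.55,2.74]]' --claw '[36,36,36,36,36]'

```text
t: 8.85
eef_pos: [0.4685, 0.076, 0.1276]
tool_rot: [-0.36, 0.556, 0.692, 0.288]
contact_force: [-0.7, 0.4, 0.5]
gripper_width: 0.422
```

```bash
python3 -c "
from pl import *
st();rel(W(-110,-2,79),R35);rel(W(-80,-2,59),R35)
for n in ('scene','top'):
  c=cam(n)
  cv2.imwrite('pics/%s8.png'%n,cv2.resize(c['pixels'][225:345,245:405] if n=='scene' else c['pixels'][130:310,250:450],None,fx=4 if n!='scene' else 5,fy=4-1 if n!='scene' else 5,interpolation=cv2.INTER_CUBIC)[:600])
"
```

```text
t 8.85 case [-178.8   -0.6  127.6] w [0.4685 0.076  0.1276] z [ 0.818  0.005 -0.575] y [ 0.005 -1.    -0.002] F case [0.5 0.6 0.5] M [-0.79 -0.22  0.03] grip 36.0 q [-0.06  0.67  0.38  2.01 -1.03  1.4   1.22]
dp [-0.01  0.07  3.37] ang [-0.06  0.01  0.02]
dp [0.03 0.08 4.81] ang [-0.06  0.01  0.02]
```

View pics/scene8.png

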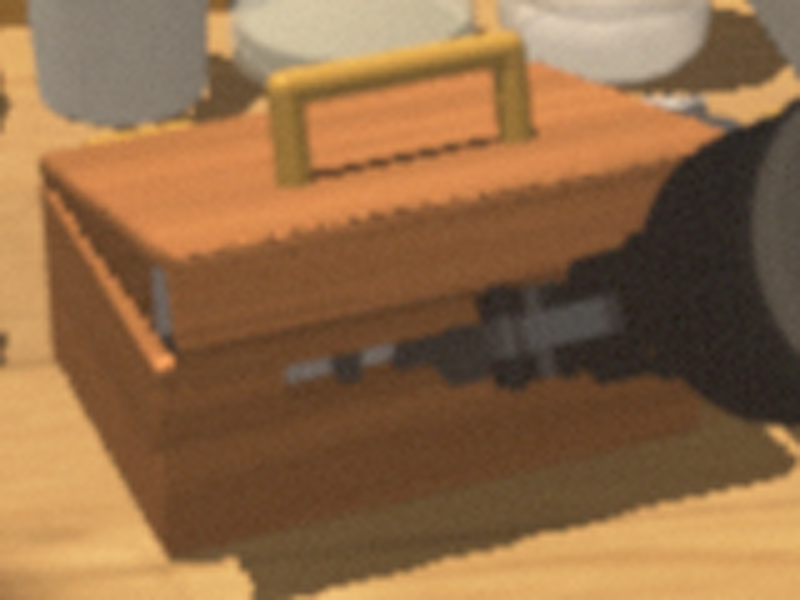

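View pics/top8.png

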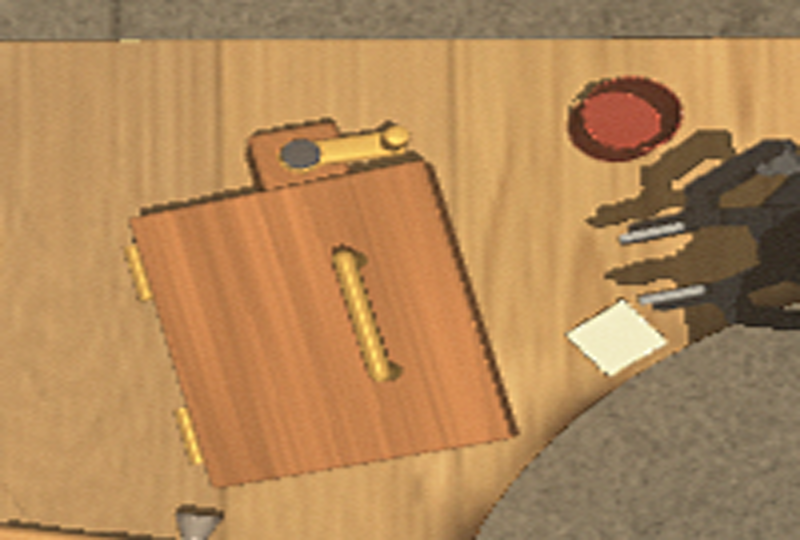

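Emit:
jog_arm --dp '[[0,0.03,1],[0,0.06,2],[0,0.07,3],[0,0.07,3.8],[0,0.07,4.2]]' --angular '[[0,0,0],[0,0,0],[0,0,0],[0,0,0],[0,0,0]]' --claw '[36,36,36,36,36]'

```text
t: 9.45
eef_pos: [0.4523, 0.1611, 0.0693]
tool_rot: [-0.359, 0.554, 0.693, 0.289]
contact_force: [0.5, -0.0, 0.0]
gripper_width: 0.422
```

```bash
python3 -c "
from pl import *
st();rel(W(-80,-2,59),R35)
for n in ('scene',):
  c=cam(n)
  cv2.imwrite('pics/%s9.png'%n,cv2.resize(c['pixels'][225:345,245:405] if n=='scene' else c['pixels'][130:310,250:450],None,fx=4 if n!='scene' else 5,fy=4-1 if n!='scene' else 5,interpolation=cv2.INTER_CUBIC)[:600])
"
```

```text
t 9.45 case [-92.2  -2.8  69.3] w [0.4523 0.1611 0.0693] z [ 0.818  0.004 -0.575] y [ 0.007 -1.     0.002] F case [-0.1 -0.5  0. ] M [-0.86 -0.11  0.01] grip 36.1 q [-0.16  0.73  0.29  2.09 -1.19  1.25  1.29]
dp [-0.06 -0.03  0.64] ang [-0.05  0.02  0.06]
```

View pics/scene9.png

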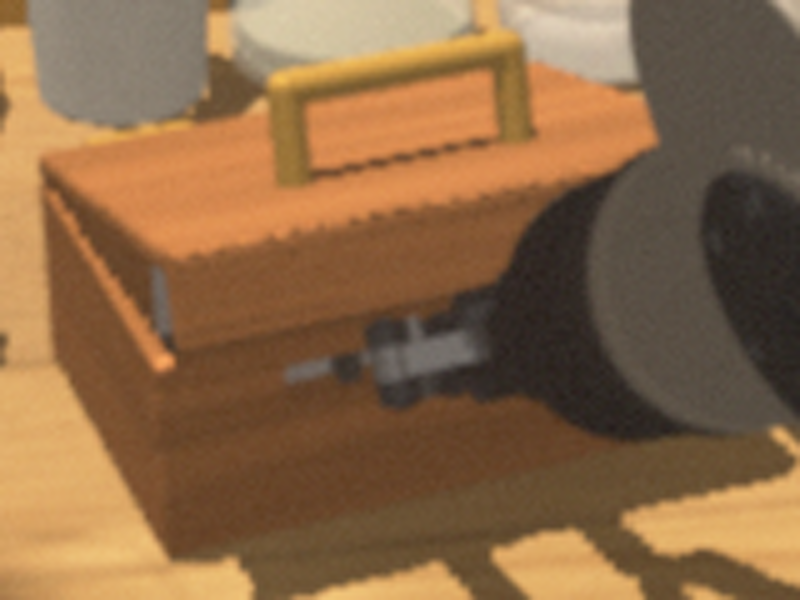

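Emit:
jog_arm --dp '[[0,0,0.2],[0,0,0.4],[-0.05,0,0.6],[-0.05,0,0.7],[-0.05,0,0.7]]' --angular '[[0,0,0],[0,0,0],[0,0,0],[0,0,0],[0,0,0]]' --claw '[36,36,36,36,36]'

```text
t: 10.0
eef_pos: [0.4491, 0.1727, 0.0573]
tool_rot: [-0.359, 0.556, 0.692, 0.288]
contact_force: [0.2, -1.1, -0.0]
gripper_width: 0.422
```

```bash
python3 -c "
from pl import *
st()"
```

```text
t 10.0 case [-80.2  -2.1  57.3] w [0.4491 0.1727 0.0573] z [ 0.818  0.004 -0.575] y [ 0.005 -1.    -0.   ] F case [-1.1  0.  -0. ] M [-0.82 -0.17 -0.01] grip 36.1 q [-0.17  0.75  0.28  2.1  -1.22  1.23  1.31]
```

Emit:
jog_arm --dp '[[0,0.1,0],[0,0.2,0],[0,0.3,0],[0,0.4,0],[0,0.5,0]]' --angular '[[0,0,0],[0,0,0],[0,0,0],[0,0,0],[0,0,0]]' --claw '[36,36,36,36,36]'

```text
t: 10.5
eef_pos: [0.4617, 0.1753, 0.0574]
tool_rot: [-0.359, 0.556, 0.692, 0.288]
contact_force: [-0.8, 0.2, 0.1]
gripper_width: 0.422
```

```bash
python3 -c "
from pl import *
st()"
```

```text
t 10.5 case [-80.2 -15.   57.4] w [0.4617 0.1753 0.0574] z [ 0.818  0.004 -0.576] y [ 0.005 -1.     0.   ] F case [0.4 0.8 0.1] M [-0.82 -0.15 -0.01] grip 36.0 q [-0.17  0.76  0.27  2.08 -1.22  1.23  1.29]
```

Emit:
jog_arm --dp '[[0,0.08,0],[0,0.16,0],[0,0.24,0],[0,0.32,0],[0,0.32,0]]' --angular '[[0,0,0],[0,0,0],[0,0,0],[0,0,0],[0,0,0]]' --claw '[36,36,36,36,36]'

```text
t: 11.0
eef_pos: [0.4694, 0.1771, 0.0574]
tool_rot: [-0.359, 0.556, 0.692, 0.288]
contact_force: [-2.2, -0.9, 0.9]
gripper_width: 0.421
```

```bash
python3 -c "
from pl import *
st()"
```

```text
t 11.0 case [-80.1 -22.9  57.4] w [0.4694 0.1771 0.0574] z [ 0.818  0.004 -0.575] y [ 0.005 -1.     0.   ] F case [-0.5  2.3  0.9] M [-0.84  0.03  0.34] grip 35.9 q [-0.17  0.76  0.27  2.06 -1.22  1.24  1.27]
```

Emit:
jog_arm --dp '[[0,0.06,0],[0,0.12,0],[0,0.18,0],[0,0.24,0],[0,0.24,0]]' --angular '[[0,0,0],[0,0,0],[0,0,0],[0,0,0],[0,0,0]]' --claw '[36,36,36,36,36]'

```text
t: 11.5
eef_pos: [0.4754, 0.1785, 0.0574]
tool_rot: [-0.359, 0.556, 0.692, 0.289]
contact_force: [-1.5, -0.9, 0.7]
gripper_width: 0.423
```

```bash
python3 -c "
from pl import *
st()
c=cam('scene')
cv2.imwrite('pics/scene10.png',cv2.resize(c['pixels'][225:345,245:405],None,fx=5,fy=5,interpolation=cv2.INTER_CUBIC))
"
```

```text
t 11.5 case [-80.1 -29.   57.4] w [0.4754 0.1785 0.0574] z [ 0.818  0.003 -0.576] y [ 0.005 -1.     0.   ] F case [-0.6  1.6  0.7] M [-0.8   0.03  0.29] grip 36.1 q [-0.18  0.77  0.27  2.05 -1.22  1.24  1.26]
```

View pics/scene10.png

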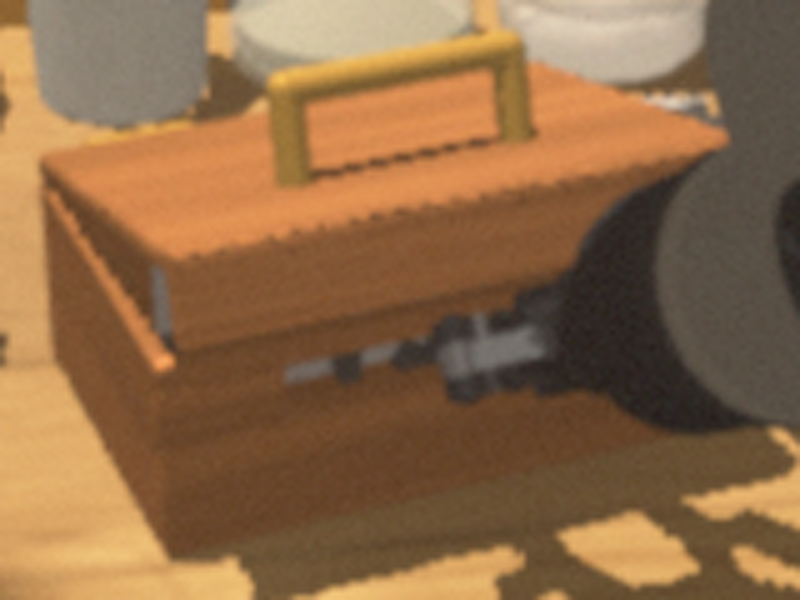

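```bash
python3 -c "
from pl import *
c=cam('top');print(inC(back(c,(406,169),.05)), inC(back(c,(404,242),.01)))"
```

```text
[-215.12031002 -116.31046513   50.        ] [-180.79355993   40.80758911   10.        ]
```

Emit:
jog_arm --dp '[[0,0.1,0],[0,0.2,0],[0,0.3,0],[0,0.4,0],[0,0.4,0]]' --angular '[[0,0,0],[0,0,0],[0,0,0],[0,0,0],[0,0,0]]' --claw '[36,36,36,36,36]'

```text
t: 12.1
eef_pos: [0.4854, 0.1807, 0.0574]
tool_rot: [-0.359, 0.555, 0.692, 0.289]
contact_force: [-1.4, -0.7, -0.1]
gripper_width: 0.422
```

```bash
python3 -c "
from pl import *
st()"
```

```text
t 12.1 case [-80.  -39.3  57.4] w [0.4854 0.1807 0.0574] z [ 0.818  0.003 -0.576] y [ 0.005 -1.     0.001] F case [-0.4  1.5 -0.1] M [-0.8  -0.04  0.1 ] grip 36.1 q [-0.18  0.78  0.27  2.02 -1.22  1.25  1.25]
```

Emit:
jog_arm --dp '[[0,0.08,0],[0,0.16,0],[0,0.24,0],[0,0.32,0],[0,0.32,0]]' --angular '[[0,0,0],[0,0,0],[0,0,0],[0,0,0],[0,0,0]]' --claw '[36,36,36,36,36]'

```text
t: 12.6
eef_pos: [0.493, 0.1824, 0.0574]
tool_rot: [-0.359, 0.556, 0.692, 0.289]
contact_force: [-1.9, 0.8, -0.0]
gripper_width: 0.421
```

```bash
python3 -c "
from pl import *
st()
c=cam('scene')
cv2.imwrite('pics/scene11.png',cv2.resize(c['pixels'][225:345,245:405],None,fx=5,fy=5,interpolation=cv2.INTER_CUBIC))
"
```

```text
t 12.6 case [-79.9 -47.1  57.4] w [0.493  0.1824 0.0574] z [ 0.818  0.003 -0.575] y [ 0.005 -1.     0.001] F case [ 1.2  1.6 -0. ] M [-0.75 -0.    0.18] grip 36.0 q [-0.18  0.78  0.27  2.01 -1.22  1.25  1.23]
```

View pics/scene11.png

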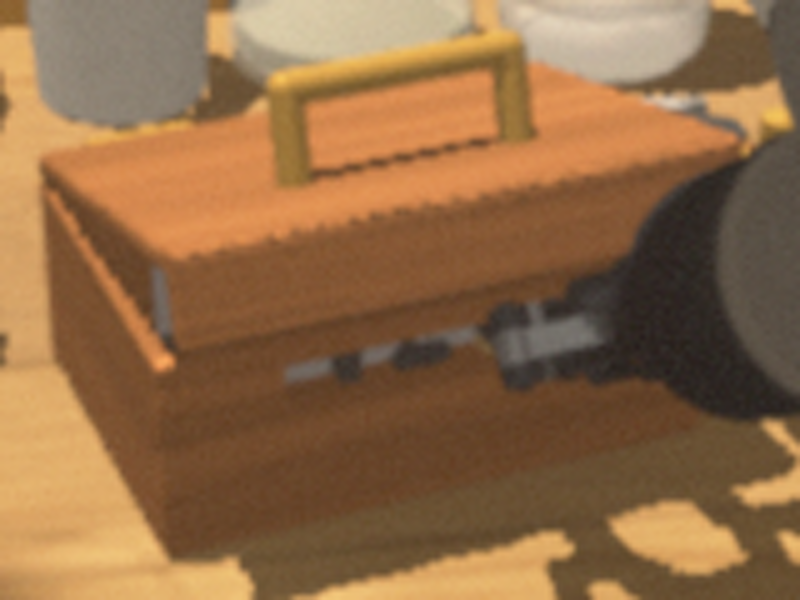

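Emit:
jog_arm --dp '[[0,0.08,0],[0,0.16,0],[0,0.24,0],[0,0.32,0],[0,0.32,0]]' --angular '[[0,0,0],[0,0,0],[0,0,0],[0,0,0],[0,0,0]]' --claw '[36,36,36,36,36]'

```text
t: 13.15
eef_pos: [0.4941, 0.1828, 0.0571]
tool_rot: [-0.364, 0.555, 0.692, 0.285]
contact_force: [-18.3, -9.3, 8.2]
gripper_width: 0.423
```

```bash
python3 -c "
from pl import *
st()
"
```

```text
t 13.15 case [-79.8 -48.2  57.1] w [0.4941 0.1828 0.0571] z [ 0.819  0.014 -0.573] y [ 0.011 -1.    -0.009] F case [-5.2 19.9  8.2] M [-0.63  2.44  3.62] grip 36.1 q [-0.18  0.79  0.28  2.   -1.21  1.26  1.22]
```

Emit:
jog_arm --dp '[[0,-0.35,0],[0,-0.65,0],[0,-0.65,-1],[0,-0.65,-3],[0,-0.65,-5]]' --angular '[[0,0,0],[0,0,0],[0,0,0],[0,0,0],[0,0,0]]' --claw '[36,36,36,36,36]'

```text
t: 13.65
eef_pos: [0.507, 0.0801, 0.1303]
tool_rot: [-0.359, 0.555, 0.692, 0.288]
contact_force: [0.4, 0.0, -1.1]
gripper_width: 0.421
```

```bash
python3 -c "
from pl import *
st()
c=cam('scene')
cv2.imwrite('pics/scene12.png',cv2.resize(c['pixels'][225:345,245:405],None,fx=5,fy=5,interpolation=cv2.INTER_CUBIC))
"
```

```text
t 13.65 case [-182.9  -39.1  130.3] w [0.507  0.0801 0.1303] z [ 0.818  0.004 -0.575] y [ 0.005 -1.     0.   ] F case [-0.1 -0.4 -1.1] M [-0.82 -0.23 -0.1 ] grip 36.0 q [-0.07  0.7   0.37  1.92 -1.04  1.42  1.16]
```

View pics/scene12.png

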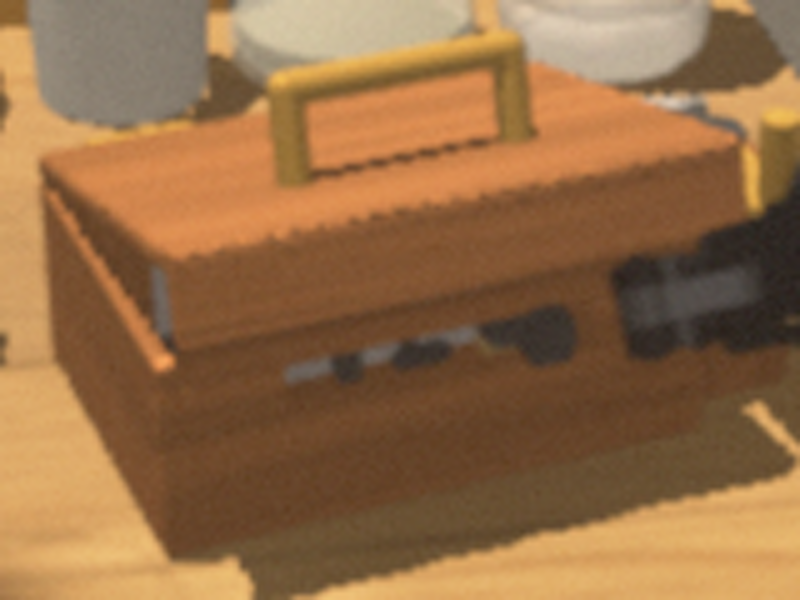

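```bash
cat >> pl.py <<'E'
RD=Rt([0,0,-1],[1,0,0])
E
python3 -c "
from pl import *
rel(W(-183,-20,230),RD);rel(W(-110,0,250),RD)"
```

```text
dp [ 3.35 -0.84 -1.94] ang [  8.56  -8.41 -16.52]
dp [ 5.71 -1.64 -0.03] ang [  8.56  -8.41 -16.52]
```

Emit:
jog_arm --dp '[[1,-0.2,-0.6],[2,-0.4,-1.2],[3,-0.7,-1.8],[3.4,-0.84,-1.9],[3.4,-0.84,-1.9]]' --angular '[[0.7,-0.7,-1.36],[1.4,-1.4,-2.72],[2.1,-2.1,-4.08],[2.8,-2.8,-5.44],[3.5,-3.5,-6.8]]' --claw '[40,40,40,40,40]'

```text
t: 14.2
eef_pos: [0.4854, 0.0862, 0.2284]
tool_rot: [-0.228, 0.305, 0.906, 0.188]
contact_force: [0.0, 0.5, -0.2]
gripper_width: 0.465
```

```bash
python3 -c "
from pl import *
st();rel(W(-110,0,250),RD);rel(W(-32,0,230),RD)"
```

```text
t 14.2 case [-172.3  -19.3  228.4] w [0.4854 0.0862 0.2284] z [ 0.531  0.19  -0.826] y [ 0.592 -0.78   0.201] F case [ 0.5 -0.1 -0.2] M [-0.48 -0.35  0.04] grip 39.7 q [-0.28  0.41  0.38  1.85 -0.63  1.37  1.3 ]
dp [2.43 1.05 0.76] ang [ 5.06 -4.95 -9.58]
dp [3.89 2.73 3.08] ang [ 5.06 -4.95 -9.58]
```

Emit:
jog_arm --dp '[[0.5,0.2,0],[1,0.4,0.2],[1.5,0.6,0.4],[2,0.8,0.6],[2.43,1.05,0.76]]' --angular '[[0.7,-0.7,-1.36],[1.4,-1.4,-2.72],[2.1,-2.1,-4.08],[2.8,-2.8,-5.44],[3.5,-3.5,-6.8]]' --claw '[40,40,40,40,40]'

```text
t: 14.7
eef_pos: [0.4525, 0.1442, 0.2488]
tool_rot: [-0.07, 0.015, 0.996, 0.061]
contact_force: [0.1, 0.7, 0.1]
gripper_width: 0.466
```

```bash
python3 -c "
from pl import *
st();rel(W(-110,0,250),RD);rel(W(-32,0,230),RD)"
```

```text
t 14.7 case [-108.7    0.6  248.8] w [0.4525 0.1442 0.2488] z [ 0.15   0.109 -0.983] y [ 0.961 -0.248  0.119] F case [ 0.7 -0.2  0.1] M [-0.12 -0.13 -0.01] grip 39.8 q [-0.57  0.19  0.27  1.95 -0.23  1.12  1.36]
dp [-0.03 -0.04 -0.06] ang [ 1.57 -1.46 -2.79]
dp [0.58 2.86 1.2 ] ang [ 1.57 -1.46 -2.79]
```

Emit:
jog_arm --dp '[[0,0.2,0],[0.2,1.2,0.4],[0.58,2.86,1.1],[0.58,2.86,1.2],[0.58,2.86,1.2]]' --angular '[[0.7,-0.7,-1.3],[1.4,-1.4,-2.6],[1.57,-1.46,-2.79],[1.57,-1.46,-2.79],[1.57,-1.46,-2.79]]' --claw '[40,40,40,40,40]'

```text
t: 15.2
eef_pos: [0.4362, 0.2193, 0.229]
tool_rot: [-0.003, -0.105, 0.994, 0.0]
contact_force: [-0.1, -0.9, -0.6]
gripper_width: 0.47
```

```bash
python3 -c "
from pl import *
st();rel(W(-32,0,131),RD)"
```

```text
t 15.2 case [-31.8   0.7 229. ] w [0.4362 0.2193 0.229 ] z [ 0.001  0.005 -1.   ] y [ 1.    -0.002  0.001] F case [-0.9  0.3 -0.6] M [-0.05 -0.08 -0.01] grip 40.1 q [-0.75  0.17  0.17  2.   -0.04  0.98  1.23]
dp [-0.05 -0.01  3.92] ang [ 0.01 -0.06 -0.03]
```

Emit:
jog_arm --dp '[[0,0,1.5],[0,0,3],[0,0,3.8],[0,0,3.9],[0,0,3.9]]' --angular '[[0,0,0],[0,0,0],[0,0,0],[0,0,0],[0,0,0]]' --claw '[40,40,40,10,5]' --grip_force 50

```text
t: 15.7
eef_pos: [0.4364, 0.2184, 0.1318]
tool_rot: [-0.003, -0.103, 0.995, 0.001]
contact_force: [-4.8, 22.1, -14.8]
gripper_width: 0.14
```

```bash
python3 -c "
from pl import *
st()"
```

```text
t 15.7 case [-32.7   0.6 131.8] w [0.4364 0.2184 0.1318] z [ 0.002  0.005 -1.   ] y [ 1.    -0.007  0.002] F case [ 22.6  -0.  -14.8] M [4.44 1.15 0.02] grip 11.9 q [-0.72  0.31  0.16  2.09 -0.08  0.75  1.26]
```

Emit:
jog_arm --dp '[[0,0,0],[0,0.1,-0.15],[0,0.2,-0.3],[0,0.32,-0.45],[0,0.43,-0.58]]' --angular '[[0,0,0],[0,0,0],[0,0,0],[0,0,0],[0,0,0]]' --claw '[5,5,5,5,5]'

```text
t: 16.2
eef_pos: [0.4339, 0.2292, 0.1467]
tool_rot: [-0.002, -0.104, 0.995, 0.0]
contact_force: [0.4, 3.8, -14.0]
gripper_width: 0.115
```

```bash
python3 -c "
from pl import *
st()"
```

```text
t 16.2 case [-21.7   0.7 146.7] w [0.4339 0.2292 0.1467] z [ 0.001  0.004 -1.   ] y [ 1.    -0.004  0.001] F case [  3.7  -1.2 -14. ] M [ 0.91 -0.1   0.16] grip 9.8 q [-0.75  0.29  0.16  2.08 -0.07  0.79  1.23]
```

```bash
python3 -c "
from pl import *
c=cam('scene')
cv2.imwrite('pics/scene13.png',cv2.resize(c['pixels'][205:325,245:405],None,fx=5,fy=5,interpolation=cv2.INTER_CUBIC))
"
```

```text
(no output)
```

View pics/scene13.png

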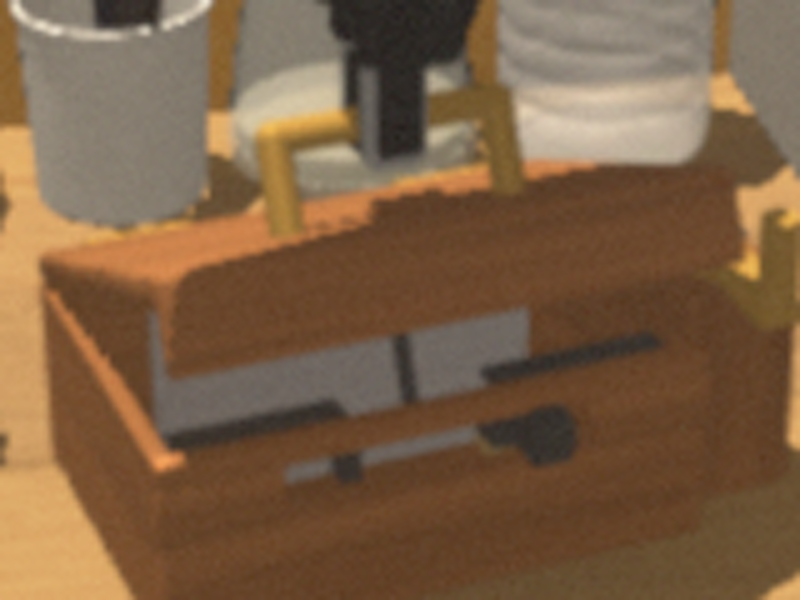

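Emit:
jog_arm --dp '[[0,0.22,-0.23],[0,0.45,-0.45],[0,0.7,-0.65],[0,0.95,-0.83],[0,1.2,-0.99]]' --angular '[[0,0,0],[0,0,0],[0,0,0],[0,0,0],[0,0,0]]' --claw '[5,5,5,5,5]'

```text
t: 16.75
eef_pos: [0.4279, 0.2561, 0.1713]
tool_rot: [-0.003, -0.103, 0.995, -0.002]
contact_force: [-0.6, -8.0, -3.8]
gripper_width: 0.113
```

```bash
python3 -c "
from pl import *
st()"
```

```text
t 16.75 case [  5.8   1.  171.3] w [0.4279 0.2561 0.1713] z [-0.002  0.007 -1.   ] y [ 1.    -0.006 -0.002] F case [-7.7  2.3 -3.8] M [-1.97  0.15  0.17] grip 9.6 q [-0.79  0.26  0.15  2.03 -0.05  0.85  1.17]
```

Emit:
jog_arm --dp '[[0,0.24,-0.14],[0,0.5,-0.27],[0,0.76,-0.39],[0,1.03,-0.49],[0,1.3,-0.58]]' --angular '[[0.3,0,0],[0.6,0,0],[0.9,0,0],[1.2,0,0],[1.5,0,0]]' --claw '[5,5,5,5,5]'

```text
t: 17.25
eef_pos: [0.421, 0.2866, 0.1863]
tool_rot: [0.003, -0.102, 0.992, -0.068]
contact_force: [-4.1, -8.8, -3.8]
gripper_width: 0.115
```

```bash
python3 -c "
from pl import *
st();rel(W(75-4.5,1,200.7-11.5),Rt([-np.sin(.26),0,-np.cos(.26)],[1,0,0]))
c=cam('scene')
cv2.imwrite('pics/scene14.png',cv2.resize(c['pixels'][145:325,205:425],None,fx=3.3,fy=3.3,interpolation=cv2.INTER_CUBIC))
"
```

```text
t 17.25 case [ 37.2   1.2 186.3] w [0.421  0.2866 0.1863] z [-0.136  0.009 -0.991] y [ 0.991 -0.007 -0.136] F case [-7.8  5.9 -3.8] M [-2.05  0.82  0.03] grip 9.8 q [-0.93  0.29  0.16  1.96  0.08  0.97  0.96]
dp [ 0.    1.31 -0.3 ] ang [ 1.42 -0.1  -0.07]
```

View pics/scene14.png

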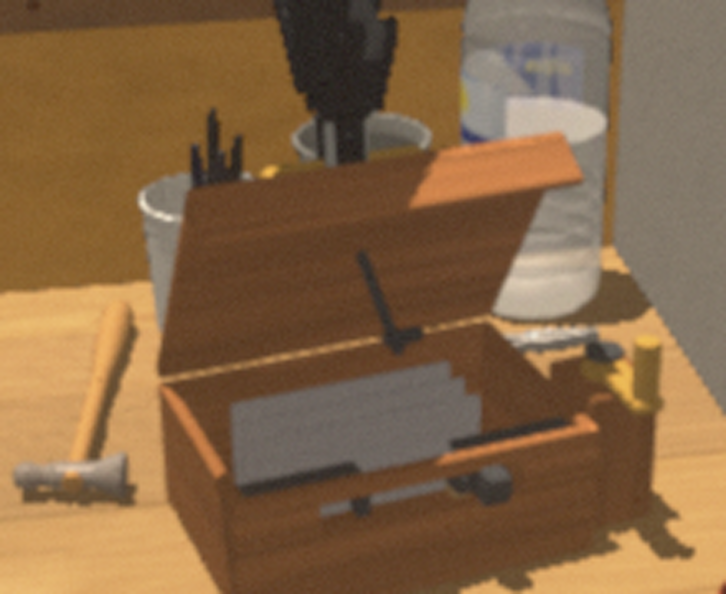

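Emit:
jog_arm --dp '[[0,0.27,-0.1],[0,0.55,-0.18],[0,0.82,-0.24],[0,1.08,-0.28],[0,1.31,-0.3]]' --angular '[[0.3,0,0],[0.6,0,0],[0.9,0,0],[1.2,0,0],[1.4,0,0]]' --claw '[5,5,5,5,5]'

```text
t: 17.8
eef_pos: [0.4135, 0.3203, 0.1912]
tool_rot: [0.009, -0.102, 0.986, -0.128]
contact_force: [-10.2, -10.6, 12.7]
gripper_width: 0.117
```

```bash
python3 -c "
from pl import *
st()
c=cam('scene')
cv2.imwrite('pics/scene15.png',cv2.resize(c['pixels'][145:325,205:425],None,fx=3.3,fy=3.3,interpolation=cv2.INTER_CUBIC))
"
```

```text
t 17.8 case [ 71.7   1.4 191.2] w [0.4135 0.3203 0.1912] z [-0.255  0.01  -0.967] y [ 0.967 -0.006 -0.255] F case [-8.2 12.2 12.7] M [-3.17  1.96 -0.54] grip 10.0 q [-1.03  0.36  0.17  1.88  0.16  1.08  0.82]
```

View pics/scene15.png

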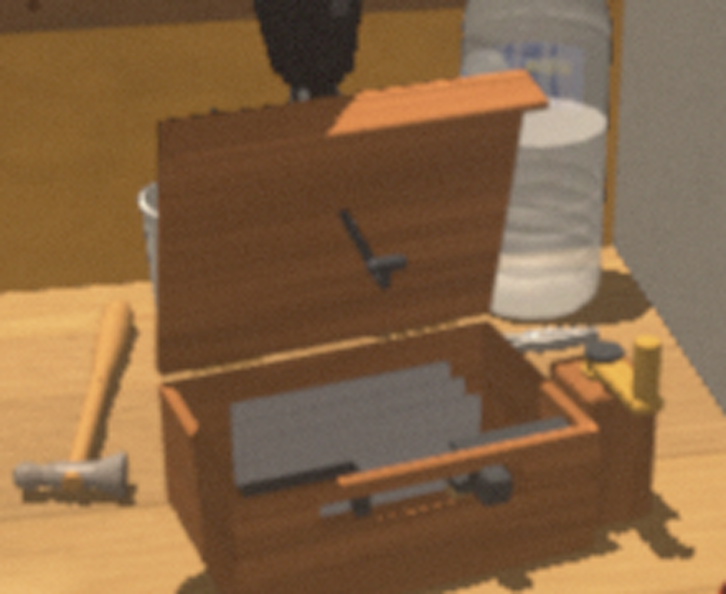

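Emit:
jog_arm --dp '[[0,0,0],[0,0,0],[0,0,0],[0,0,-0.3],[0,0,-0.8]]' --angular '[[0,0,0],[0,0,0],[0,0,0],[0,0,0],[0,0,0]]' --claw '[18,24,26,26,26]' --grip_force 20

```text
t: 18.35
eef_pos: [0.4137, 0.3271, 0.2086]
tool_rot: [0.011, -0.103, 0.987, -0.126]
contact_force: [-0.4, 0.6, -0.5]
gripper_width: 0.305
```

```bash
python3 -c "
from pl import *
st()"
```

```text
t 18.35 case [ 7.830e+01 -2.000e-01  2.086e+02] w [0.4137 0.3271 0.2086] z [-0.25   0.006 -0.968] y [ 0.968 -0.004 -0.25 ] F case [ 0.7  0.3 -0.5] M [0.26 0.11 0.01] grip 26.0 q [-1.04  0.34  0.17  1.86  0.16  1.12  0.82]
```

No contact. Withdraw further.

Emit:
jog_arm --dp '[[0,0,-0.8],[0,0,-1.8],[0,0,-3],[0,0,-4.5],[0,0,-5]]' --angular '[[0,0,0],[0,0,0],[0,0,0],[0,0,0],[0,0,0]]' --claw '[26,26,26,26,26]'

```text
t: 18.85
eef_pos: [0.4085, 0.3603, 0.3339]
tool_rot: [0.013, -0.104, 0.987, -0.123]
contact_force: [0.2, 1.2, -0.3]
gripper_width: 0.31
```

Emit:
jog_arm --dp '[[0,0,0],[0,0,0],[0,0,0],[0,0,0],[0,0,0]]' --angular '[[0,0,0],[0,0,0],[0,0,0],[0,0,0],[0,0,0]]' --claw '[26,26,26,26,26]'

```text
t: 19.35
eef_pos: [0.4076, 0.3575, 0.3283]
tool_rot: [0.01, -0.103, 0.987, -0.126]
contact_force: [-0.1, 0.6, 0.4]
gripper_width: 0.301
```

```bash
python3 -c "
from pl import *
st()
for n in('scene','top'):
  c=cam(n)
  cv2.imwrite('pics/%s16.png'%n,c['pixels'])
c=cam('scene')
for th in (1.1,1.2,1.3,1.4):
  s,k=np.sin(th),np.cos(th)
  f=lambda x,z:(x*k+z*s+70,-x*s+z*k+80)
  a=f(-166,5);b=f(-163-3,-28)
  print(th,proj(c,[W(a[0],99,a[1]),W(a[0],-99,a[1]),W(b[0],99,b[1]),W(b[0],-99,b[1])]).round(0).tolist())
"
```

```text
t 19.35 case [109.2  -0.7 328.3] w [0.4076 0.3575 0.3283] z [-0.251  0.007 -0.968] y [ 0.968 -0.004 -0.251] F case [ 0.6 -0.1  0.4] M [ 0.27  0.04 -0.02] grip 25.7 q [-1.08  0.26  0.16  1.67  0.15  1.38  0.82]
1.1 [[259.0, 192.0], [372.0, 176.0], [265.0, 208.0], [379.0, 190.0]]
1.2 [[256.0, 185.0], [368.0, 170.0], [262.0, 199.0], [376.0, 182.0]]
1.3 [[253.0, 179.0], [364.0, 164.0], [259.0, 191.0], [372.0, 175.0]]
1.4 [[251.0, 174.0], [360.0, 160.0], [256.0, 184.0], [368.0, 168.0]]
```

View pics/scene16.png

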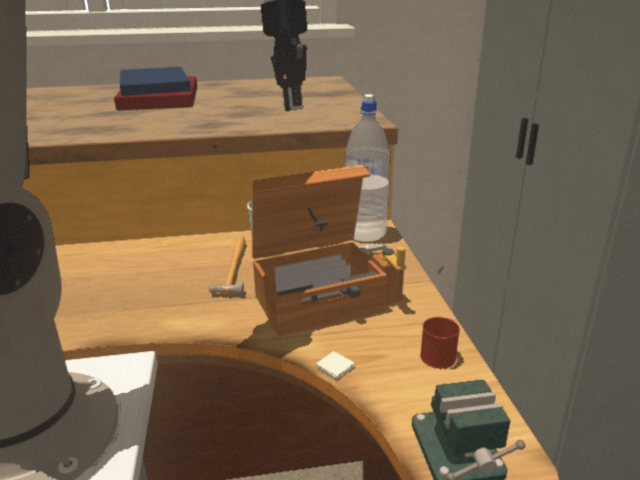

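View pics/top16.png

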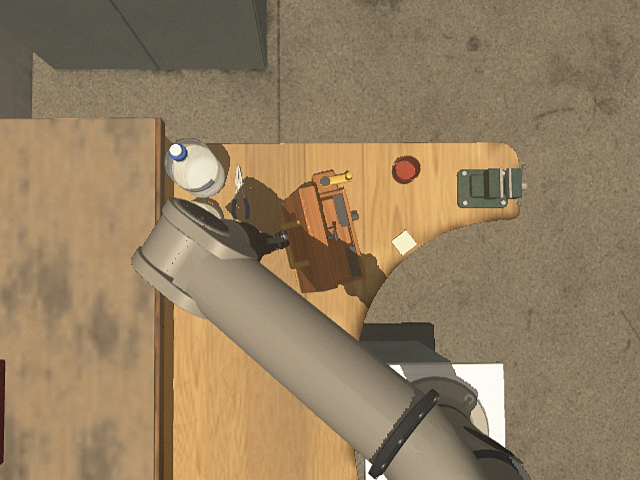

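```bash
python3 -c "
from pl import *
st();print(hand_in())"
```

```text
t 19.5 case [109.6  -0.9 328.8] w [0.4077 0.3578 0.3288] z [-0.25   0.006 -0.968] y [ 0.968 -0.004 -0.25 ] F case [-0.4  1.4 -0.6] M [ 0.26 -0.01 -0.01] grip 26.1 q [-1.08  0.26  0.16  1.67  0.15  1.38  0.82]
the job is handed in; nothing more can be done
None
```

The case is open with its lid standing at about 1.3 rad, and I handed the job in at about 19.5 s. The hand-in gave no verdict.

- **Turn-button:** I gripped the peg and swung it to about 1.55 rad with the lid still shut.
- **Raising the lid:** I lifted it by the handle to about 0.25 rad, below the catch's 0.30 rad stop, and let go.
- **Safety catch:** I reached under the skirt with the fingers either side of the stub and pushed toward the case's −y. It slid at about 2 N, and at its end stop the load reached about 20 N, against the 70 N limit. The finger position put the stub at about −37 mm. The picture agreed roughly, at −34 to −36 mm.
- **Opening:** I gripped the handle again, swung the lid along its arc, then let go and backed away.

**Last checks:**
- Projecting the lid's corners onto the final scene picture gave about 1.3 rad.
- In the pictures the turn-button was clear of the lid, and the bystanders in view looked unmoved. I judged that by eye and did not measure it; the arm hid the jar and cup in the top view, and the lid mostly hid them in the scene view.
- The gripper was well clear of everything, with contact force near zero.
- One force was higher than planned: when the fingers closed on the handle the second time, the tool force briefly read about 27 N. It fell to about 14 N as the lid started to move, above the stated 4 to 9 N, but the lid moved freely.

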